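# Turn the loaded drill jig over onto its drilling base

## Task

A manifold block lies loaded in an upside-down drill jig on the loading rest. Turn jig and block over together, so that the block is underneath and the jig with its drill bushes is on top, and set the pair fully home on the drilling base, with its two dowel pins in the block's two dowel holes (either way round). Do not let the block come out of the jig, do not drop the pair or let it topple, and leave the other things on the bench where they are.

Things in the scene. Friction and masses are not known exactly. Their poses are not given: they have to be found in the camera images.
- jig: Drill jig, grey polymer, 0.24 kg, 189 mm long (x). Origin: middle of the bush plate's outer face; z points to the seat: up at the start, down at the end. Bush plate x -71 to 73, 38 wide (y), 16 thick; end lip x -71 to -61, to z 30; foot plate x 61 to 73, 56 wide, z -8 to 34; handle x -116 to -71, 26 wide, z 14 to 30, to the robot's right at the start. Bush heads stand 5 mm out at x -27, 0, 27.
- jig_seat (a point): Middle of the jig's seat, the face that carries the block, 16 mm from the jig's origin along its z; same axes. The jig's x = +73 end is a flat foot, 56 x 42 mm: the loaded jig can stand on it on the bench, handle up, 189 mm tall, jig and block side by side; released more than about 8 degrees off upright it topples.
- part: Aluminium manifold block, 0.32 kg, 120 (x) x 56 (y) x 20 (z) mm, lying loose on the jig's seat between lip and foot plate, on a low key (1 mm play each way); axes as the jig's. Origin: middle of the face on the seat; z points to the opposite face, up at the start, with two dowel holes (12 mm diameter, 15 mm deep, at x = +-42, y = 0) for the base's pins. It is wider than the bush plate.
- part_face (a point): Middle of the block's dowel-hole face, 20 mm from its origin along z; same axes. Nothing clamps the block in the jig: held by the jig it stays in while it lies on the seat or stands on the foot plate, but falls out farther over; held by its flanks (56 mm apart) it carries the jig, hooked on by its lip, from standing to upside down. Both grasps want a firm grip (80 N or more).
- rest: Loading rest, fixed: foot plate 130 (x) x 80 (y) x 6 mm with two steel bars, 14 x 38 (y) mm at x = +-46, top 36 mm above the bench. Origin: centre of its underside. The jig lies on the bars, its handle overhanging at -x. The bench midway between rest and base, 0.48 to 0.62 m ahead of the robot and within 50 mm of its centre line, is free to put things down.
- base: Drilling base, fixed: sub-plate 170 (x) x 110 (y) x 10 mm, on it a rest block 112 x 38 mm whose top is 38 mm above the bench, with two fixed upright dowel pins at x = +-42, y = 0: 10 mm diameter, 12 mm high, the upper 6 mm tapered to a 3 mm tip. Origin: centre of its underside, x along the line of the pins.
- base_seat (a point): Middle of the drilling base's seating face between the pins, 38 mm above the bench; axes of the base. The block is home when its face is flat on this face.
- jar: Bystander: white plastic jar, 64 mm diameter, 65 mm high; origin under its centre.
- steel_block: Bystander: plain steel block 75 x 50 x 25 mm; origin under its centre.
- notebook: Bystander: blue wire-bound notebook 150 x 210 x 12 mm; origin under its centre.
- screwdriver: Bystander: screwdriver lying down.
- brush: Bystander: brush lying down.
- spray_can: Bystander: spray can, 54 mm diameter, 150 mm high; origin under its centre.
- disc: Bystander: flat dark steel disc with a bore, 125 mm diameter, 6 mm thick.
Things that resemble listed ones, but are neither listed nor needed, are in the scene too. What is shaped like the jig but pink is not meant.

How it is judged (in metres and radians):
At the end, for the whole second after the job is handed in: Both upside down (within 3.5 degrees of level), the block's dowel-hole face flat on the base's seat (within 3 mm of height and 3.5 mm sideways, so that both pins are in the holes, either way round), the jig still seated on the block within 4 mm, both at rest and released (angle between each of jig, part's own z axis and vertical above 3.08 rad and horizontal distance between part_face and base_seat below 0.0035 m and z of part_face in the frame of base_seat below 0.003 m and angle between the x axis of part and the x axis of base, either way round below 0.05 rad and distance between jig_seat and part below 0.004 m and linear speed of each of jig, part below 0.02 m/s); the robot touches nothing.
It fails at once if the block comes out of the jig (its seat lifts or slides more than 12 mm off the jig's seat) (distance between jig_seat and part above 0.012 m).
It fails at once if the pair drops or topples: it moves faster than 0.4 m/s while no finger touches it (contact force between the fingers and jig below 0.05 N and contact force between the fingers and part below 0.05 N and linear speed of jig above 0.4 m/s).
It fails at once if a bystander is moved more than 30 mm (distance of any of jar, steel_block, notebook, screwdriver, brush, spray_can, disc from where it was at the start of the episode above 0.03 m).
It also fails if it takes over 54 s, if anything falls off the work surface, if the arm or the gripper's body presses on something with over 40 N, if the wrist force passes 120 N, or if a joint passes its speed limit or range.

## Robot

A 6-joint arm with a two-finger parallel gripper is mounted at the origin on the work surface. World frame = base frame: x ahead of the robot, y to its left, z up, the work surface at z = 0. Lengths are in mm, angles in rad, forces in N, time in s.
With the tool pointing down it reaches from about 325 to 900 mm from the base axis. Payload 3.5 kg.
Tool frame: the origin (TCP) lies on the centre line of the jaws, within the pads' length; the fingertips stand 25 mm ahead of it and the grasp point (between the pads) lies 6 mm ahead of it; z points along the fingers, y is the direction in which the jaws open and shut (so a half turn about z gives the same grasp; the last joint's range is limited). The gripper opens to 85 mm and grips with 20 to 120 N. Pads are 22 mm wide; open, the fingers measure 114 mm over their backs; the gripper's body (76 mm by 85 mm) begins 54 mm behind the grasp point. The pads swing forward as they close: fully open they stand 13 mm farther back than shut.
Start: joints at [-0.103, 0.276, -0.026, 1.268, 0, 1.467], TCP at [624.998, -0.01, 256.313] pointing down, gripper open.
Joint ranges: [-3.12, 3.12], [-0.85, 1.88], [-1.08, 1.24], [-1.95, 2.15], [-1.57, 1.53], [-3.14, 3.14]. Speed limits (rad/s): [2.57, 2.57, 3.14, 3.14, 3.14, 3.14].

## Interface

Orientations are given as [roll, pitch, yaw] about the fixed x, y, z axes, in that order (R = Rz(yaw) Ry(pitch) Rx(roll)).
In Python, from plant import bot gives the robot as it stands.
- The arm moves only by the shell command python3 -m inch 'ROWS' [FORCE]. ROWS is JSON, a list of rows, each a list of 7 numbers: the closure, from -1 (fully open) to 1 (shut), then the shift along the tool's x, y, z in m, then the turn, a rotation vector about the tool's x, y, z in degrees. In form: [[fingers, x, y, z, wx, wy, wz], ...]. A call has 1 to 12 rows; each row is the pose to reach, as a shift and turn from the pose commanded when the call began, along the tool's axes at that moment; what a row does not reach only later rows make up. A row lasts 1/8 s, in which the tool goes at most 62.5 mm and 10.7 degrees, less where a joint would pass 70% of its speed; a pose out of reach is approached as far as the arm can. A call with a gripper value outside its range is refused whole. The fingers move at their own pace and stop on an object; FORCE is the grip in N (left out, the last holds). Time passes only in rows, so rows that repeat a pose let the fingers close. It gives the time, the measured TCP pose, the force and the opening at its end, in the units of the state.
- bot.sense(): the state, without advancing time (a new reading comes with each control period).
- bot.get_image(name): name is "scene" or "side" or "wrist"; returns a dict with "frame" (384x512x3 uint8, blue, green, red), "intrinsics" (3x3 intrinsics, pixels), "dist" ([k1, k2, p1, p2, k3] as OpenCV has them; the pictures are not rectified), "pose" (4x4, takes a point from camera to world coordinates). Camera axes: x right, y up, looking along -z (the intrinsics and any distortion apply to the point x, -y, -z); pixel columns grow to the right and rows downward; lengths in mm; the calibration is good to about 2 mm. A picture is of the moment at which its call begins. There is no depth.
- bot.sign_off(): hands the job in, once; it reports no verdict.
The state is a dict: "time": time; "q": joint angles; "dq": joint speeds; "tau": joint torques, N m; "eef_pos": TCP position; "orientation": TCP orientation; "contact_force": force on the tool from outside, world axes, zero at the start; "wrist_torque": the same for the moment, N m; "width": finger opening in mm.
Only numpy, scipy, OpenCV 4.12 (cv2) and the standard library are available. Lean on these libraries where they do the work, as an engineer would, in place of code of your own. Each camera call takes 0.05 s, during which the arm holds its last target.

## Working session

There is one attempt and no reset: what is moved stays moved. The work goes in short steps, Python scripts to look and compute and a shell command to move; the robot and the scene stay as the last step left them, time stands still between calls to the robot, and variables do not carry over. Pictures are saved under pics/ and viewed, and the job is handed in when it is done.

```bash
ls; mkdir -p pics; cat > h.py <<'E'
import numpy as np, cv2, json
from scipy.spatial.transform import Rotation as R
from plant import bot
def grab(n,f):
    d=bot.get_image(n); cv2.imwrite('pics/'+f+'.png',d['frame']); np.savez('pics/'+f+'.npz',K=d['intrinsics'],D=d['dist'],P=d['pose'],F=d['frame']); return d
def load(f): 
    z=np.load('pics/'+f+'.npz'); return dict(intrinsics=z['K'],dist=z['D'],pose=z['P'],frame=z['F'])
def ray(d,px):
    px=np.array(px,float).reshape(-1,1,2)
    u=cv2.undistortPoints(px,np.array(d['intrinsics'],float),np.array(d['dist'],float)).reshape(-1,2)
    v=np.c_[u[:,0],-u[:,1],-np.ones(len(u))]
    P=np.array(d['pose']); return P[:3,3], v@P[:3,:3].T
def onz(d,px,z):
    o,v=ray(d,px); t=(z-o[2])/v[:,2]; return o+v*t[:,None]
def proj(d,X):
    X=np.array(X,float).reshape(-1,3); P=np.array(d['pose']); c=(X-P[:3,3])@P[:3,:3]
    c=c*[1,-1,-1]
    return cv2.projectPoints(c,np.zeros(3),np.zeros(3),np.array(d['intrinsics'],float),np.array(d['dist'],float))[0].reshape(-1,2)
E
python3 - <<'E'
from h import *
print(bot.sense())
for n in ['scene','side','wrist']:
    d=grab(n,n+'0'); print(n,np.array(d['pose']).round(2).tolist(),np.array(d['intrinsics'])[0,0],d['dist'])
E
```

```text
pics
{'time': 0.0, 'q': array([-1.03426981e-01,  2.77150952e-01, -2.79099044e-02,  1.26801732e+00,
        2.12973000e-05,  1.46740775e+00]), 'dq': array([1.11111685e-03, 1.67522130e-03, 4.14983908e-04, 3.89360330e-05,
       3.64000064e-04, 7.10247520e-04]), 'tau': array([-1.23772923e-03, -4.45513523e+01,  2.95201170e+01,  1.64704624e-02,
       -2.18722530e-04, -1.59438730e-05]), 'eef_pos': array([6.24258758e+02, 5.58177270e-02, 2.55134837e+02]), 'orientation': array([-3.13932519e+00, -2.56680158e-04,  1.57075761e+00]), 'contact_force': array([0.43925234, 0.69183328, 0.38893874]), 'wrist_torque': array([ 0.04079363, -0.00622568,  0.03680777]), 'width': 85.68494086135998}
scene [[0.33, -0.55, 0.77, 1610.31], [0.94, 0.19, -0.27, -363.63], [-0.0, 0.81, 0.58, 901.01], [0.0, 0.0, 0.0, 1.0]] 484.8677109411067 [-0.02062104  0.          0.          0.          0.        ]
side [[1.0, 0.04, -0.07, 426.12], [-0.07, 0.62, -0.78, -1007.03], [0.01, 0.79, 0.62, 866.55], [0.0, 0.0, 0.0, 1.0]] 357.57346180829506 [-0.09315412  0.          0.          0.          0.        ]
wrist [[1.0, -0.0, 0.0, 624.27], [0.0, 0.95, 0.32, 83.43], [-0.0, -0.32, 0.95, 372.28], [0.0, 0.0, 0.0, 1.0]] 281.7001975979304 [-0.06610923  0.          0.          0.          0.        ]
```

View pics/scene0.png

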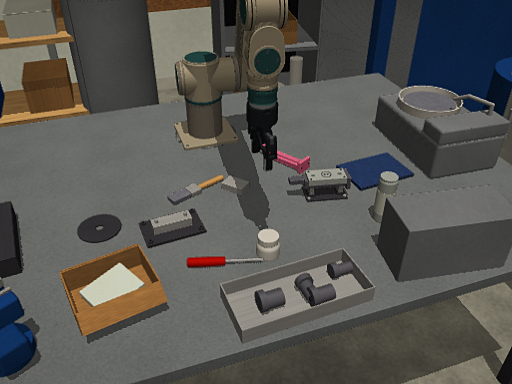

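View pics/side0.png

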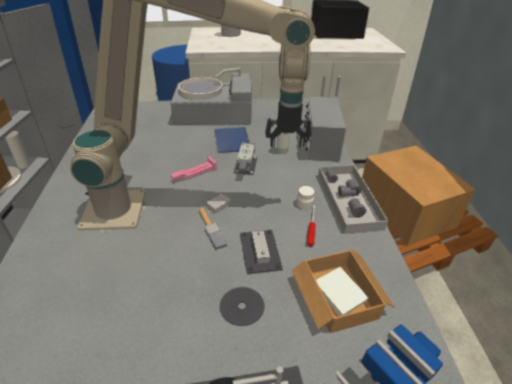

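View pics/wrist0.png

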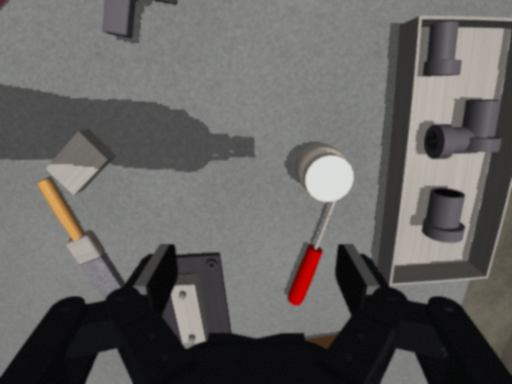

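```bash
python3 - <<'E'
from h import *
s=load('scene0'); f=s['frame']
a=cv2.resize(f[150:215,270:370],None,fx=6,fy=6,interpolation=cv2.INTER_CUBIC)
cv2.imwrite('pics/c1.png',a)
a=cv2.resize(f[195:255,130:215],None,fx=6,fy=6,interpolation=cv2.INTER_CUBIC)
cv2.imwrite('pics/c2.png',a)
f=load('side0')['frame']
a=cv2.resize(f[125:275,165:290],None,fx=4,fy=4,interpolation=cv2.INTER_CUBIC)
cv2.imwrite('pics/c3.png',a)
E
```

```text
(no output)
```

View pics/c1.png

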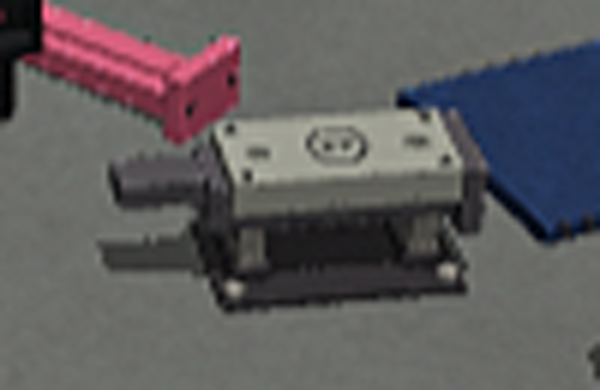

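View pics/c2.png

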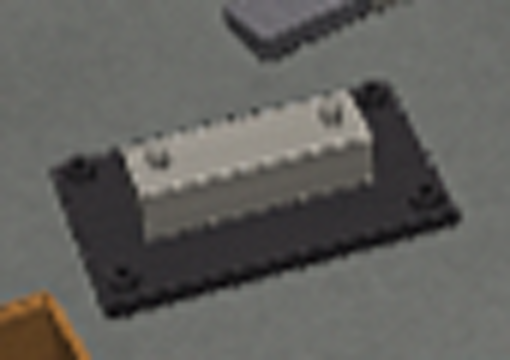

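View pics/c3.png

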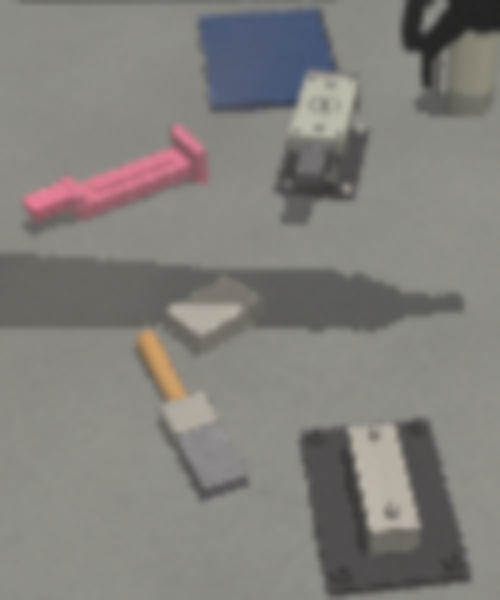

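```bash
cat > m.py <<'E'
from h import *
def light(f,box,name,lo=None):
    x0,y0,x1,y1=box; c=f[y0:y1,x0:x1]; g=c.min(2)
    print(name); 
    print('\n'.join(''.join('%4d'%v for v in r) for r in g[::1]))
E
python3 - <<'E'
from h import *
for n,b1,b2 in [('scene',(302,165,352,190),(150,208,194,232)),('side',(236,140,258,162),(250,228,274,266))]:
    f=load(n+'0')['frame']
    for b in (b1,b2):
        c=f[b[1]:b[3],b[0]:b[2]].astype(int); g=c.min(2)
        t,_=cv2.threshold(g.astype(np.uint8),0,255,cv2.THRESH_OTSU); 
        print(n,b,'otsu',t,np.percentile(g,[50,80,90,98]))
        up=cv2.resize(f[b[1]:b[3],b[0]:b[2]],None,fx=14,fy=14,interpolation=cv2.INTER_NEAREST)
        cv2.imwrite('pics/z_%s_%d.png'%(n,b[0]),up)
E
```

```text
scene (302, 165, 352, 190) otsu 83.0 [ 90. 137. 150. 157.]
scene (150, 208, 194, 232) otsu 95.0 [104.  137.  141.  148.9]
side (236, 140, 258, 162) otsu 118.0 [133. 161. 167. 170.]
side (250, 228, 274, 266) otsu 117.0 [ 99.5 161.  165.  168. ]
```

```bash
cat > m.py <<'E'
from h import *
def topface(d,box,th,z):
    f=d['frame']; x0,y0,x1,y1=box
    k=8
    g=cv2.resize(f[y0:y1,x0:x1],None,fx=k,fy=k,interpolation=cv2.INTER_CUBIC).min(2)
    m=(g>th).astype(np.uint8)
    m=cv2.morphologyEx(m,cv2.MORPH_CLOSE,np.ones((21,21)))
    c=max(cv2.findContours(m,cv2.RETR_EXTERNAL,cv2.CHAIN_APPROX_NONE)[0],key=cv2.contourArea)
    px=(c.reshape(-1,2)+.5)/k-.5+[x0,y0]
    X=onz(d,px,z)[:,:2].astype(np.float32)
    # area centroid & rect
    r=cv2.minAreaRect(X); mo=cv2.moments(X.reshape(-1,1,2))
    return r,(mo['m10']/mo['m00'],mo['m01']/mo['m00'])
E
python3 - <<'E'
from m import *
s=load('scene0'); a=load('side0')
for th in (115,122,128):print('block scene',topface(s,(300,162,354,192),th,72))
for th in (135,145,150):print('block side',topface(a,(234,138,260,164),th,72))
for th in (115,122,128):print('base scene',topface(s,(148,206,196,234),th,38))
for th in (125,135,145):print('base side',topface(a,(250,226,274,266),th,38))
E
```

```text
block scene (((504.5174865722656, 254.3096466064453), (126.13119506835938, 61.86037826538086), 77.78624725341797), (505.6588950913269, 256.5893743395013))
block scene (((505.337890625, 257.29180908203125), (119.7236557006836, 59.40267562866211), 77.57181549072266), (505.76435485100643, 256.62674903133984))
block scene (((505.3486022949219, 257.1723327636719), (119.2145767211914, 58.0379638671875), 77.55384063720703), (505.8090578069183, 256.47430532385346))
block side (((513.6180419921875, 253.15859985351562), (125.35345458984375, 77.09912109375), 75.68151092529297), (505.6586598188843, 253.30399857910587))
block side (((505.264404296875, 254.5055694580078), (117.7794189453125, 56.525447845458984), 77.75552368164062), (505.74005268393677, 253.5647347588564))
block side (((505.89923095703125, 254.23989868164062), (114.84071350097656, 54.71628952026367), 77.05500793457031), (505.8808709118773, 253.4419732810973))
base scene (((520.2189331054688, -233.05935668945312), (44.56060791015625, 112.11450958251953), 3.165548086166382), (520.5733527086013, -232.76342419688223))
base scene (((520.3507690429688, -233.22666931152344), (43.31949996948242, 111.35586547851562), 3.215466022491455), (520.8681681122326, -232.63078238233211))
base scene (((520.3352661132812, -233.2316436767578), (42.08104705810547, 111.0149917602539), 3.2647781372070312), (521.0281830349288, -232.43372654542682))
base side (((528.824951171875, -226.4423065185547), (138.95770263671875, 79.41815948486328), 86.37431335449219), (523.4470954431786, -217.52275301982868))
base side (((520.449462890625, -224.93618774414062), (37.72981262207031, 136.7041778564453), 4.246483325958252), (521.1925648615135, -232.03725618953334))
base side (((521.2083740234375, -236.1007080078125), (36.363136291503906, 112.52840423583984), 4.332808971405029), (521.4571860394011, -238.0901593000256))
```

```bash
python3 - <<'E'
import cv2
for n in ('scene_302','scene_150','side_236','side_250'): print(n,cv2.imread('pics/z_'+n+'.png').shape)
E
```

```text
scene_302 (350, 700, 3)
scene_150 (336, 616, 3)
side_236 (308, 308, 3)
side_250 (532, 336, 3)
```

View pics/z_side_250.png

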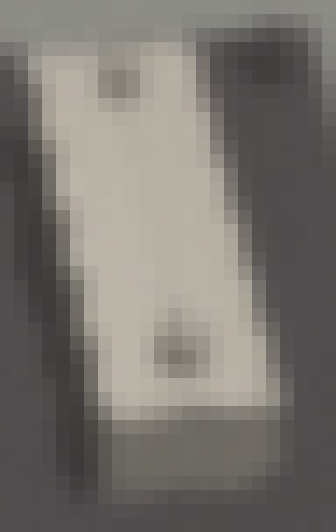

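View pics/z_scene_302.png

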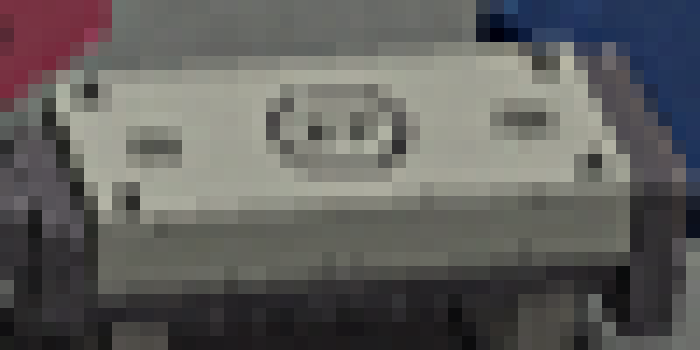

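View pics/z_scene_150.png

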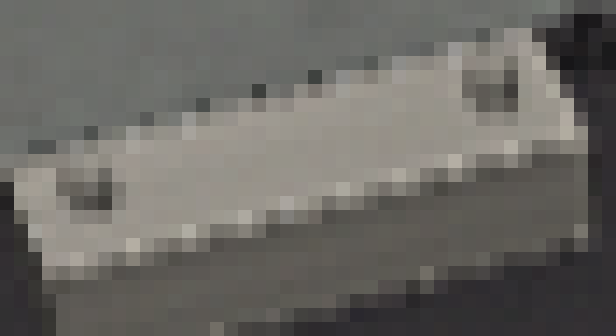

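View pics/z_side_236.png

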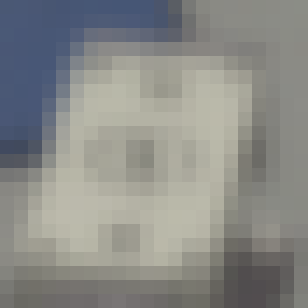

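```bash
cat > k.py <<'E'
from h import *
import os
np.set_printoptions(suppress=True,precision=2)
def getc():
    if not os.path.exists('c.json'): return np.array([624.998,-.01,256.313]),R.from_euler('xyz',[np.pi,0,np.pi/2])
    j=json.load(open('c.json')); return np.array(j['p']),R.from_quat(j['q'])
def upd(row):  # row: x,y,z m, w deg
    p,r=getc(); p2=p+r.apply(np.array(row[:3])*1000); r2=r*R.from_rotvec(row[3:],degrees=True)
    json.dump(dict(p=p2.tolist(),q=r2.as_quat().tolist()),open('c.json','w'))
def to(p2,r2,cur=None):
    p,r=cur or getc()
    return np.r_[r.inv().apply(np.array(p2)-p)/1000], (r.inv()*r2).as_rotvec(degrees=True)
def frame(y,z):
    y=np.array(y,float)/np.linalg.norm(y); z=np.array(z,float); z=z-y*(y@z); z/=np.linalg.norm(z)
    return R.from_matrix(np.c_[np.cross(y,z),y,z])
def chk():
    s=bot.sense(); p,r=getc(); rm=R.from_euler('xyz',s['orientation'])
    print('t',round(s['time'],2),'q',s['q'],'F',s['contact_force'],'M',s['wrist_torque'],'w',s['width'])
    print('meas',s['eef_pos'],'dp world',s['eef_pos']-p,'drot world deg',(rm*r.inv()).as_rotvec(degrees=True))
E
python3 - <<'E'
from k import *
chk()
a=np.radians(77.6);u=np.array([np.cos(a),np.sin(a),0]);Z=np.array([0,0,1.])
y=np.array([u[1],-u[0],0])
al=np.radians(55); z=np.sin(al)*u-np.cos(al)*Z
r=frame(y,z); g=np.array([505.6,255.5,0])-97*u+58*Z; print(g)
for b in (90,0): print(b,g-(6+b)*z, *to(g-(6+b)*z,r))
E
```

```text
t 0.15 q [-0.1   0.28 -0.03  1.27 -0.    1.47] F [ 0.63 -0.61 -0.53] M [ 0.02  0.01 -0.04] w 85.55446348184529
meas [624.45   0.05 255.39] dp world [-0.55  0.06 -0.92] drot world deg [0.01 0.1  0.  ]
[484.77 160.76  58.  ]
90 [467.88  83.96 113.06] [ 0.08 -0.16  0.14] [-5.95 54.78 11.43]
0 [483.72 155.96  61.44] [ 0.16 -0.14  0.19] [-5.95 54.78 11.43]
```

```bash
python3 -m inch '[[-1,0.03,-0.05,0.03,-1.5,13.7,2.9],[-1,0.06,-0.1,0.06,-3,27.4,5.7],[-1,0.084,-0.157,0.08,-4.5,41,8.6],[-1,0.084,-0.157,0.11,-5.95,54.8,11.4],[-1,0.084,-0.157,0.143,-5.95,54.8,11.4],[-1,0.084,-0.157,0.143,-5.95,54.8,11.4],[-1,0.084,-0.157,0.143,-5.95,54.8,11.4],[-1,0.084,-0.157,0.143,-5.95,54.8,11.4]]' 110
python3 - <<'E'
from k import *
upd([0.084,-0.157,0.143,-5.95,54.8,11.4]); chk()
for n in ('scene','side','wrist'): grab(n,n+'1')
E
```

```text
time: 1.15
eef_pos: [468.7, 83.8, 113.8]
orientation: [3.138, -0.959, 1.358]
contact_force: [0.3, 0.7, 0.2]
width: 85.8
t 1.15 q [-0.44  0.31 -0.63  0.94  0.92  1.19] F [0.32 0.72 0.23] M [-0.78  0.16 -0.06] w 85.75395891526342
meas [468.66  83.82 113.84] dp world [ 0.66 -0.17  0.53] drot world deg [-0.08 -0.09  0.03]
```

View pics/wrist1.png

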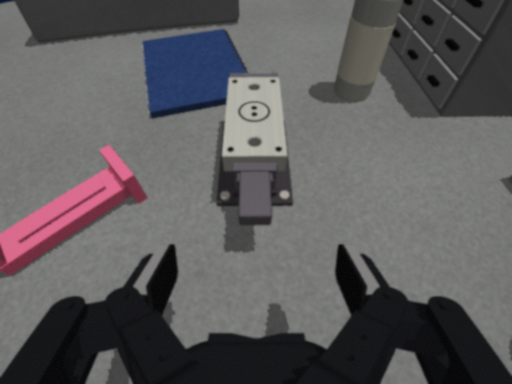

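View pics/scene1.png

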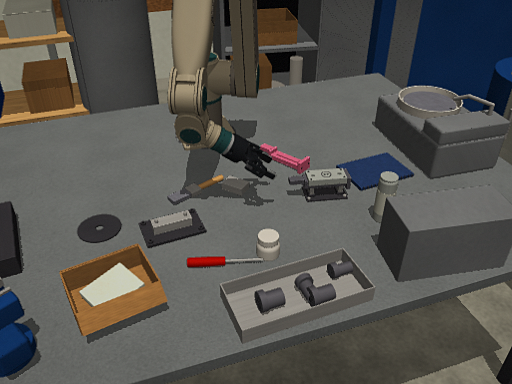

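```bash
python3 - <<'E'
from m import *
from k import *
w=load('wrist1')
print(topface(w,(215,66,295,172),125,72),topface(w,(215,66,295,172),140,72))
h=onz(w,[[254,87],[254.5,142],[239,221],[271,221.5],[240,170],[270,170]],72);h[2:]=onz(w,[[239,208],[271,208],[239,171],[270,171]],66)
print(h)
E
```

```text
(((503.78741455078125, 257.0120544433594), (121.01144409179688, 59.138553619384766), 77.94924926757812), (504.1961668993323, 257.27609138058733)) (((503.6077880859375, 256.7408142089844), (119.15691375732422, 56.81456756591797), 78.18396759033203), (503.87716813317866, 256.84028215407585))
[[512.29 296.02  72.  ]
 [495.29 214.13  72.  ]
 [469.91 152.66  66.  ]
 [493.94 147.46  66.  ]
 [476.48 189.01  66.  ]
 [502.1  183.47  66.  ]]
```

```bash
cat > j.py <<'E'
from k import *
Z=np.array([0,0,1.])
E
python3 - <<'E'
from j import *
a=np.radians(78);u=np.array([np.cos(a),np.sin(a),0]);y=np.array([u[1],-u[0],0])
al=np.radians(55); z=np.sin(al)*u-np.cos(al)*Z
r=frame(y,z); g=np.array([504.5,256,0])-97*u+58*Z
print(g-6*z); print(*to(g-6*z,r))
E
```

```text
[483.31 156.31  61.44]
[-0.   -0.    0.09] [ 0.31 -0.02 -0.2 ]
```

```bash
sed -i 's/precision=2/precision=4/' k.py; python3 - <<'E'
from j import *
a=np.radians(78);u=np.array([np.cos(a),np.sin(a),0]);y=np.array([u[1],-u[0],0])
al=np.radians(55); z=np.sin(al)*u-np.cos(al)*Z
r=frame(y,z); g=np.array([504.5,256,0])-97*u+58*Z
print(*to(g-6*z,r))
E
```

```text
[-0.0001 -0.0005  0.0903] [ 0.3114 -0.0219 -0.2046]
```

```bash
python3 -m inch '[[-1,0,0,0.04,0.3,0,-0.2],[-1,0,-0.0005,0.08,0.3,0,-0.2],[-1,0,-0.0005,0.09,0.3,0,-0.2],[-1,0,-0.0005,0.09,0.3,0,-0.2],[1,0,-0.0005,0.09,0.3,0,-0.2],[1,0,-0.0005,0.09,0.3,0,-0.2],[1,0,-0.0005,0.09,0.3,0,-0.2],[1,0,-0.0005,0.09,0.3,0,-0.2],[1,0,-0.0005,0.09,0.3,0,-0.2],[1,0,-0.0005,0.09,0.3,0,-0.2]]' 110
python3 - <<'E'
from k import *
upd([0,-0.0005,0.09,0.3,0,-0.2]); chk()
for n in ('scene','wrist'): grab(n,n+'2')
f=load('scene2')['frame']
cv2.imwrite('pics/c4.png',cv2.resize(f[140:215,240:370],None,fx=5,fy=5,interpolation=cv2.INTER_CUBIC))
E
```

```text
time: 2.55
eef_pos: [483.6, 155.7, 62.2]
orientation: [3.141, -0.961, 1.36]
contact_force: [-2.7, -4.6, 5.5]
width: 24.1
t 2.55 q [-0.2774  0.3732 -0.6997  0.5929  0.9577  1.4546] F [-2.6766 -4.6158  5.5054] M [-0.5079  0.3424  0.4184] w 24.0930918254316
meas [483.6005 155.7276  62.1809] dp world [ 0.2806 -0.3982  0.4617] drot world deg [ 0.0275 -0.0116 -0.0565]
```

View pics/wrist2.png

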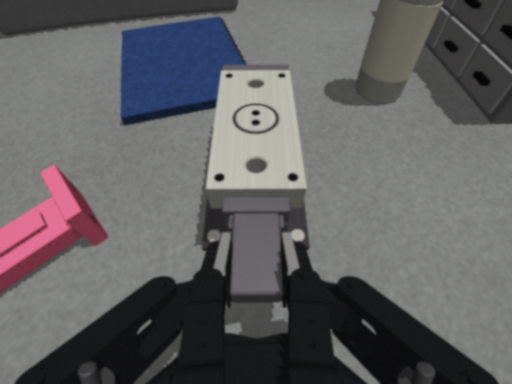

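View pics/c4.png

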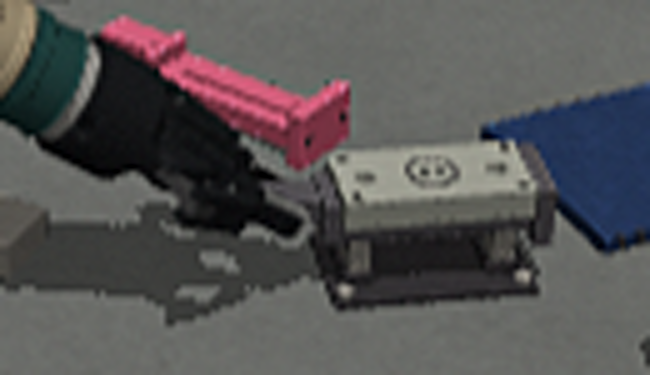

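```bash
cat > ik.py <<'E'
from j import *
from scipy.optimize import least_squares
LO=np.array([-3.12,-.85,-1.08,-1.95,-1.57,-3.14]);HI=np.array([3.12,1.88,1.24,2.15,1.53,3.14])
D=[([-0.1034,.2766,-.027,1.268,0,1.4674],[624.3,.05,255.2],[np.pi,0,np.pi/2]),
([-.44,.31,-.63,.94,.92,1.19],[468.66,83.82,113.84],[3.138,-.959,1.358]),
([-0.2774,0.3732,-0.6997,0.5929,0.9577,1.4546],[483.6,155.7,62.2],[3.141,-.961,1.36])]
def fk(q,P):
    H,L1,L2,e,T,d,a,b=P
    f=R.from_euler('Y',0)
    def rp(t): return R.from_euler('y',t)
    p=np.array([a,0,0])+rp(q[1]).apply([0,0,L1])+rp(q[1]+q[2]).apply([L2,0,b])
    r4=rp(q[1]+q[2]+q[3]); p=p+r4.apply([e,0,0]); r5=r4*R.from_euler('z',S5*q[4])
    p=p+r5.apply([T,0,0])+np.array([0,d,H])
    r1=R.from_euler('z',q[0]); r6=r5*R.from_euler('x',S6*q[5])
    return r1.apply(p), r1*r6
S5=S6=1
C=None
def fit():
    global S5,S6,C
    best=None
    for S5_ in (1,-1):
      S5=S5_
      def res(P): return np.r_[np.concatenate([fk(q,P)[0]-p for q,p,_ in D]),(np.array(P)-P0)*.005]
      P0=np.array([200,400,400,80,200,60,0,0])
      s=least_squares(res,P0,bounds=([50,100,100,0,80,-150,-50,-100],[500,700,700,200,350,150,150,100]))
      if best is None or s.cost<best[0]: best=(s.cost,s.x,S5_)
    S5=best[2]
    for S6_ in (1,-1):
        S6=S6_; off=[(fk(q,best[1])[1].inv()*R.from_euler('xyz',e)).as_matrix() for q,p,e in D]
        if np.abs(off[0]-off[1]).max()<.1 and np.abs(off[0]-off[2]).max()<.1: C=R.from_matrix(off[0]); break
    else: print('rot fail',off)
    return best
if __name__=='__main__':
    b=fit(); print(b,S6); print(C.as_matrix().round(2))
    for q,p,e in D: print(fk(q,b[1])[0]-p)
def ik(p,r,q0,P):
    def res(q):
        a,b=fk(q,P); return np.r_[(a-p)/1000,((b*C).inv()*r).as_rotvec()]
    s=least_squares(res,np.clip(q0,LO+.01,HI-.01),bounds=(LO,HI)); return s.x,np.abs(res(s.x)).max()
E
python3 ik.py
```

```text
rot fail [array([[-0.0055,  0.0529,  0.9986],
       [ 0.2052, -0.9773,  0.0529],
       [ 0.9787,  0.2052, -0.0055]]), array([[ 0.0933,  0.6569,  0.7482],
       [-0.251 , -0.7117,  0.6562],
       [ 0.9635, -0.249 ,  0.0985]]), array([[ 0.322 ,  0.6079,  0.7258],
       [-0.7135, -0.3481,  0.6081],
       [ 0.6223, -0.7137,  0.3216]])]
(np.float64(74047.95345924371), array([ 50.    , 100.    , 232.4493,   0.    ,  80.    , 150.    ,
       150.    ,  36.3078]), 1) -1Traceback (most recent call last):
  File "ik.py", line 34, in <module>
    b=fit(); print(b,S6); print(C.as_matrix().round(2))
                                ^^^^^^^^^^^
AttributeError: 'NoneType' object has no attribute 'as_matrix'
```

```bash
cat > rs.py <<'E'
from ik import *
import itertools
out=[]
D[2]=(D[2][0],D[2][1],[3.141,-.961,1.36])
for s in itertools.product((1,-1),repeat=5):
    s1,s3,s4,s5,s6=s
    for k in np.arange(4)*np.pi/2:
      for mode in 'zyx':
       # mode: middle wrist axis variants
       Rs=[]
       for q,p,e in D:
        if mode=='z': w=R.from_euler('y',q[1]+s3*q[2]+s4*q[3]+k)*R.from_euler('z',s5*q[4])*R.from_euler('x',s6*q[5])
        elif mode=='y': w=R.from_euler('y',q[1]+s3*q[2]+k)*R.from_euler('x',s4*q[3])*R.from_euler('y',s5*q[4])*R.from_euler('x',s6*q[5])
        else: w=R.from_euler('y',q[1]+s3*q[2]+k)*R.from_euler('x',s4*q[3])*R.from_euler('z',s5*q[4])*R.from_euler('x',s6*q[5])
        Rs.append((R.from_euler('z',s1*q[0])*w).inv()*R.from_euler('xyz',e))
       er=max((Rs[0].inv()*Rs[i]).magnitude() for i in (1,2)); out.append((er,s,k,mode))
out.sort(key=lambda o:o[0])
for o in out[:8]: print(o)
E
python3 rs.py
```

```text
(0.004755953798571734, (1, -1, 1, 1, 1), np.float64(0.0), 'z')
(0.004755953798571757, (1, -1, 1, -1, -1), np.float64(3.141592653589793), 'z')
(0.2939072195648698, (1, -1, -1, -1, -1), np.float64(0.0), 'y')
(0.2939072195648699, (1, -1, 1, -1, 1), np.float64(3.141592653589793), 'y')
(0.4115611038608225, (-1, 1, -1, 1, 1), np.float64(3.141592653589793), 'z')
(0.41156110386082256, (-1, 1, -1, -1, -1), np.float64(0.0), 'z')
(0.43353168145103105, (-1, 1, -1, 1, -1), np.float64(3.141592653589793), 'z')
(0.43353168145103155, (-1, 1, -1, -1, 1), np.float64(0.0), 'z')
```

```bash
sed -i 's/q\[1\]+q\[2\]/q[1]-q[2]/g; s/for S5_ in (1,-1)/for S5_ in (1,)/' ik.py; python3 ik.py
```

```text
(np.float64(0.6390915897148443), array([276.3414, 499.246 , 485.6051, 110.3072, 265.7316,  64.4594,
        15.2935,  20.8154]), 1) 1
[[ 0. -0.  1.]
 [-0.  1.  0.]
 [-1. -0.  0.]]
[-0.0151 -0.0265  0.0602]
[ 0.1181  0.4073 -0.3547]
[-0.0316 -0.3976  0.2926]
```

```bash
cat > plan.py <<'E'
from ik import *
b=fit(); P=b[1]
def h(f): return np.array([np.cos(f),np.sin(f),0])
if __name__=='__main__':
  al=np.radians(55); q0=np.array(D[2][0])
  for deg in (20,35,50,65):
    f=np.radians(deg); hh=h(f); y=[np.sin(f),-np.cos(f),0]
    fc=np.array([550,0,0.])
    z=-np.sin(al)*Z-np.cos(al)*hh; g=fc+9*hh+170*Z
    q,e=ik(g-6*z,frame(y,z),[0,.3,0,1.8,0.3,1],P); print(deg,'stand',q,round(e,4))
    for t in (0,15):
      z=np.cos(np.radians(t))*hh-np.sin(np.radians(t))*Z; g=fc+13*hh+73*Z
      for back in (0,100):
        q2,e=ik(g-(6+back)*z,frame(y,z),[-.5,.5,-.5,0,1,1],P); print('   grasp tilt',t,back,q2,round(e,4))
    q3,e=ik([520,-233,150],frame([1,.05,0],[0,0,-1]),[-.3,.3,0,1.2,0,1.],P); print('base',q3,e)
E
python3 plan.py
```

```text
20 stand [-0.0118  0.649   0.2062  1.7082 -0.2031  2.8418] 0.0
   grasp tilt 0 0 [-1.1951  0.6898 -1.08    0.2086  1.53    1.1637] 0.1728
   grasp tilt 0 100 [-1.2442  1.0197 -0.8882  1.2371  1.53   -0.0034] 0.0928
   grasp tilt 15 0 [-0.4473  0.7486 -1.08   -1.464   0.7682  2.8838] 0.0315
   grasp tilt 15 100 [-1.1118  0.3084 -1.08   -0.0173  1.3021  1.7922] 0.1064
base [-0.5344  0.2529 -0.2914  1.0272 -0.0004  0.9864] 2.6141443640881336e-09
35 stand [ 0.0435  0.6091  0.1462  1.6416 -0.3126  2.6606] 0.0
   grasp tilt 0 0 [-0.5881  1.0168 -0.9677 -1.95    1.2022  3.1094] 0.0125
   grasp tilt 0 100 [-0.9888  0.9696 -0.6457  1.529   1.53   -0.0028] 0.0305
   grasp tilt 15 0 [-0.5659  0.5856 -1.0547 -1.0302  1.1023  2.5841] 0.0
   grasp tilt 15 100 [-0.8354  0.3461 -1.0699 -0.2768  1.2819  2.0188] 0.0
base [-0.5344  0.2529 -0.2914  1.0272 -0.0004  0.9864] 2.6141443640881336e-09
50 stand [ 0.0933  0.5499  0.0588  1.5423 -0.4143  2.4614] 0.0
   grasp tilt 0 0 [-0.6267  1.0042 -0.858  -1.8607  1.5001  3.14  ] 0.0002
   grasp tilt 0 100 [-0.864   0.9911 -0.428   1.723   1.4042 -0.0005] 0.0
   grasp tilt 15 0 [-0.6051  0.5029 -0.8237 -0.0867  1.2937  1.9141] 0.0
   grasp tilt 15 100 [-0.8339  0.5213 -0.6621  0.8578  1.2763  1.0826] 0.0
base [-0.5344  0.2529 -0.2914  1.0272 -0.0004  0.9864] 2.6141443640881336e-09
65 stand [ 0.1351  0.4728 -0.0515  1.4092 -0.5029  2.2366] 0.0
   grasp tilt 0 0 [-0.6184  1.0343 -0.2415  1.8662  1.3879 -0.0004] 0.0
   grasp tilt 0 100 [-0.81    1.0449 -0.2035  1.8934  1.1963 -0.0002] 0.0
   grasp tilt 15 0 [-0.6     0.6709 -0.4576  0.9911  1.2627  1.0005] 0.0
   grasp tilt 15 100 [-0.7867  0.7161 -0.3539  1.41    1.136   0.615 ] 0.0
base [-0.5344  0.2529 -0.2914  1.0272 -0.0004  0.9864] 2.6141443640881336e-09
```

```bash
python3 - <<'E'
from plan import *
p0,r0=getc(); print(p0,r0.inv().apply([0,0,.15]))
al=np.radians(55);f=np.radians(65);hh=h(f);y=[np.sin(f),-np.cos(f),0]
z=-np.sin(al)*Z-np.cos(al)*hh; r1=frame(y,z); rv=(r0.inv()*r1).as_rotvec(degrees=True); print('rv',rv)
tgt=np.array([550,0,0])+9*hh+170*Z-6*z; pa=p0+[0,0,150]
q=np.array(D[2][0])
for s in np.linspace(0,1,8):
    p=pa+s*(tgt+[0,0,25]-pa); p[2]=max(p[2],pa[2]+15*np.sin(np.pi*s)) if s<.9 else p[2]
    r=r0*R.from_rotvec(rv*s,degrees=True); q,e=ik(p,r,q,P)
    print(s.round(2),r0.inv().apply(p-p0)/1000, q.round(2),round(e,4))
print('final',r0.inv().apply(tgt-p0)/1000)
E
```

```text
[483.3199 156.1258  61.7193] [ 0.1229  0.     -0.086 ]
rv [ -2.5039 -89.6017  14.2022]
0.0 [ 0.1229  0.     -0.086 ] [-0.28  0.1  -0.61  0.96  0.96  1.46] 0.0
0.14 [ 0.1179  0.0144 -0.1046] [-0.23  0.04 -0.54  1.    0.74  1.58] 0.0
0.29 [ 0.1118  0.0287 -0.1224] [-0.16  0.04 -0.45  1.06  0.51  1.69] 0.0
0.43 [ 0.1038  0.0431 -0.1389] [-0.09  0.06 -0.37  1.12  0.29  1.79] 0.0
0.57 [ 0.0934  0.0574 -0.1537] [-0.02  0.12 -0.28  1.19  0.07  1.89] 0.0
0.71 [ 0.0806  0.0718 -0.1669] [ 0.04  0.21 -0.19  1.27 -0.13  1.99] 0.0
0.86 [ 0.066   0.0862 -0.1787] [ 0.1   0.32 -0.1   1.37 -0.33  2.11] 0.0
1.0 [ 0.0406  0.1005 -0.183 ] [ 0.14  0.45 -0.03  1.46 -0.5   2.24] 0.0
final [ 0.0201  0.1005 -0.1687]
```

```bash
python3 -m inch '[[1,0.008,0,-0.0057,0,0,0],[1,0.025,0,-0.0172,0,0,0],[1,0.05,0,-0.034,0,0,0],[1,0.075,0,-0.0525,0,0,0],[1,0.1,0,-0.07,0,0,0],[1,0.123,0,-0.086,0,0,0],[1,0.123,0,-0.086,0,0,0],[1,0.123,0,-0.086,0,0,0]]' 110
python3 - <<'E'
from k import *
upd([0.123,0,-0.086,0,0,0]); chk()
for n in ('scene','wrist'): grab(n,n+'3')
f=load('scene3')['frame']
cv2.imwrite('pics/c5.png',np.hstack([cv2.resize(f[110:210,240:370],None,fx=3,fy=3),cv2.resize(load('wrist3')['frame'],(400,300))]))
E
```

```text
time: 3.65
eef_pos: [482.0, 156.1, 209.8]
orientation: [-3.137, -0.957, 1.358]
contact_force: [-0.4, 0.2, -6.7]
width: 24.1
t 3.65 q [-0.2763  0.1196 -0.592   0.9564  0.9539  1.4547] F [-0.4048  0.1502 -6.7178] M [-2.4312  0.5626  0.0257] w 24.107603728249774
meas [482.0024 156.0724 209.8426] dp world [-1.3197 -0.0994 -1.9599] drot world deg [-0.1404  0.173   0.0246]
```

View pics/c5.png

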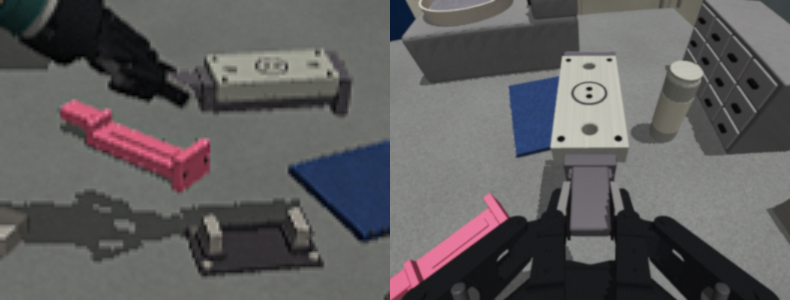

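```bash
python3 -m inch '[[1,-0.002,0.007,-0.009,-0.1,-4.5,0.7],[1,-0.005,0.0144,-0.0186,-0.36,-12.8,2],[1,-0.008,0.0215,-0.0275,-0.6,-19.2,3],[1,-0.011,0.0287,-0.0364,-0.7,-25.6,4.1],[1,-0.015,0.036,-0.045,-0.9,-32,5.1],[1,-0.019,0.043,-0.053,-1.1,-38.4,6.1],[1,-0.024,0.05,-0.0605,-1.25,-44.8,7.1],[1,-0.0295,0.0574,-0.0677,-1.4,-51.2,8.1],[1,-0.036,0.0645,-0.0745,-1.6,-57.6,9.1],[1,-0.042,0.0718,-0.081,-1.8,-64,10.1],[1,-0.0495,0.079,-0.087,-2,-70.4,11.2],[1,-0.057,0.0862,-0.0927,-2.15,-76.8,12.2]]' 110
python3 - <<'E'
from plan import *
upd([-0.057,0.0862,-0.0927,-2.15,-76.8,12.2]); chk()
p0,r0=getc()
al=np.radians(55);f=np.radians(65);hh=h(f);y=[np.sin(f),-np.cos(f),0]
z=-np.sin(al)*Z-np.cos(al)*hh; r1=frame(y,z); rv=(r0.inv()*r1).as_rotvec(degrees=True); print('rv',rv)
for dz in (25,12,5,2,0,-2): print(dz,to(np.array([550,0,0])+9*hh+(170+dz)*Z-6*z,r1)[0])
E
```

```text
time: 5.25
eef_pos: [544.3, 33.4, 215.7]
orientation: [-3.112, 0.386, 1.172]
contact_force: [0.0, 0.5, -7.0]
width: 24.4
t 5.25 q [ 0.0976  0.3143 -0.111   1.364  -0.3223  2.109 ] F [ 0.0402  0.4992 -6.9586] M [ 0.6128 -0.3281 -0.0487] w 24.391707092699
meas [544.27    33.3861 215.7242] dp world [-0.7564  1.4069 -2.52  ] drot world deg [ 0.1614  0.2558 -0.0915]
rv [ -0.3727 -12.8001   2.0089]
25 [-0.0071  0.018   0.0222]
12 [-0.0022  0.0183  0.0343]
5 [0.0005 0.0185 0.0408]
2 [0.0016 0.0185 0.0435]
0 [0.0024 0.0186 0.0454]
-2 [0.0031 0.0186 0.0472]
```

```bash
python3 -m inch '[[1,-0.0035,0.009,0.011,-0.2,-6.4,1],[1,-0.007,0.018,0.0222,-0.37,-12.8,2],[1,-0.007,0.018,0.0222,-0.37,-12.8,2],[1,-0.007,0.018,0.0222,-0.37,-12.8,2]]' 110
python3 - <<'E'
from k import *
upd([-0.007,0.018,0.0222,-0.37,-12.8,2]); chk()
for n in ('scene','side'): grab(n,n+'4')
f=load('scene4')['frame'];g=load('side4')['frame']
cv2.imwrite('pics/c6.png',np.hstack([cv2.resize(f[90:220,190:300],(440,520),interpolation=2),cv2.resize(g[100:220,200:285],(368,520),interpolation=2)])[:, :800])
E
```

```text
time: 5.75
eef_pos: [554.7, 12.2, 198.8]
orientation: [-3.138, 0.608, 1.136]
contact_force: [0.5, -0.8, -6.8]
width: 24.3
t 5.75 q [ 0.1355  0.4322 -0.0503  1.4511 -0.4989  2.2358] F [ 0.4622 -0.7841 -6.8138] M [ 1.1432 -0.5658  0.0263] w 24.326428702424995
meas [554.664   12.156  198.8025] dp world [-0.5996  0.8079 -1.1278] drot world deg [ 0.2392  0.0868 -0.056 ]
```

View pics/c6.png

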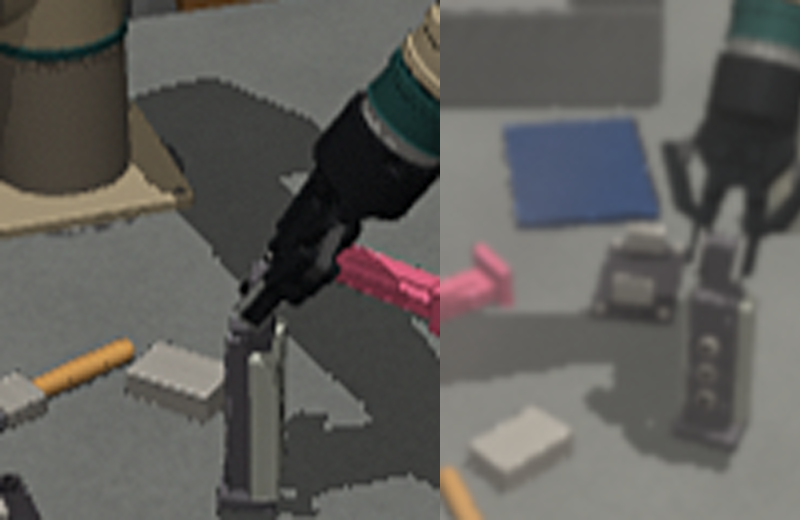

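```bash
python3 - <<'E'
from k import *
p,r=getc(); print(p, 1*r.inv().apply([0,0,-.01]))
E
```

```text
[555.2636  11.3481 199.9303] [0.0057 0.     0.0082]
```

```bash
python3 -m inch '[[1,0.0057,0,0.0082,0,0,0],[1,0.0103,0,0.0148,0,0,0],[1,0.0115,0,0.0164,0,0,0],[1,0.0121,0,0.0172,0,0,0],[1,0.0126,0,0.018,0,0,0],[1,0.0126,0,0.018,0,0,0]]' 110
python3 - <<'E'
from k import *
upd([0.0126,0,0.018,0,0,0]); chk()
E
```

```text
time: 6.6
eef_pos: [555.4, 11.4, 178.1]
orientation: [3.141, 0.611, 1.134]
contact_force: [-0.6, -0.2, -5.4]
width: 24.3
t 6.6 q [ 0.1357  0.45   -0.0714  1.4115 -0.5032  2.2368] F [-0.6471 -0.2351 -5.4476] M [ 1.1603 -0.5677 -0.0143] w 24.27219261085195
meas [555.3869  11.3736 178.0543] dp world [0.1268 0.0272 0.0958] drot world deg [ 0.0029 -0.0155 -0.0004]
```

```bash
python3 -m inch '[[1,0.0006,0,0.0008,0,0,0],[1,0.0011,0,0.0016,0,0,0],[1,0.0014,0,0.002,0,0,0],[1,0.0014,0,0.002,0,0,0]]' 110
python3 - <<'E'
from k import *
upd([0.0014,0,0.002,0,0,0]); chk()
E
```

```text
time: 7.1
eef_pos: [555.5, 11.3, 177.1]
orientation: [3.14, 0.611, 1.135]
contact_force: [-2.2, 1.9, 6.4]
width: 24.6
t 7.1 q [ 0.136   0.4508 -0.0725  1.4092 -0.5042  2.2367] F [-2.2366  1.9443  6.3686] M [ 0.459   0.4152 -0.4072] w 24.591534223108262
meas [555.5185  11.3272 177.1257] dp world [ 0.2589 -0.0191  1.6085] drot world deg [-0.0432 -0.0437  0.0394]
```

```bash
python3 -m inch '[[-0.3,0,0,0,0,0,0],[-1,0,0,0,0,0,0],[-1,0,0,0,0,0,0],[-1,0,0,0,0,0,0],[-1,0,0,-0.02,0,0,0],[-1,0,0,-0.06,0,0,0],[-1,0,0,-0.11,0,0,0],[-1,0,0,-0.11,0,0,0]]'
python3 - <<'E'
from k import *
upd([0,0,-0.11,0,0,0]); chk()
for n in ('scene','side','wrist'): grab(n,n+'5')
f=load('scene5')['frame'];g=load('side5')['frame']
cv2.imwrite('pics/c7.png',np.hstack([cv2.resize(f[120:220,210:300],(450,500),interpolation=2),cv2.resize(g[140:220,220:280],(350,466),interpolation=2)[:500] if 0 else cv2.resize(g[135:220,220:279],(347,500),interpolation=2)]))
E
```

```text
time: 8.1
eef_pos: [584.5, 70.2, 269.0]
orientation: [3.134, 0.607, 1.132]
contact_force: [-0.1, 0.5, -0.2]
width: 85.5
t 8.1 q [ 0.2166  0.4644  0.1501  1.6503 -0.4741  2.3198] F [-0.1145  0.4654 -0.1923] M [ 0.5129 -0.284  -0.0008] w 85.50993717852998
meas [584.5493  70.1957 268.9793] dp world [2.6224 1.6689 3.3552] drot world deg [ 0.0736 -0.4284  0.1163]
```

View pics/c7.png

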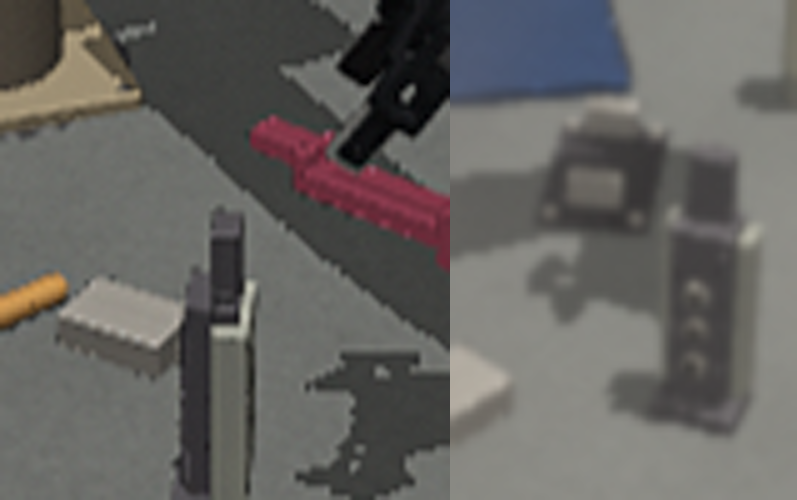

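View pics/wrist5.png

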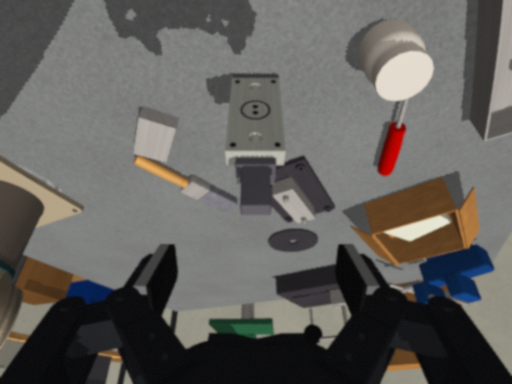

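```bash
python3 - <<'E'
from plan import *
s=load('scene5');a=load('side5');w=load('wrist5')
print('steel',onz(load('scene0'),[[235,183]],25),onz(load('side0'),[[218,201]],25))
# handle end top: jig x=-116 -> z=189 ; handle z14..30, y+-13
print('handle top scene', onz(s,[[210+229/5,120+222/5]],189), 'side', onz(a,[[220+712/5.88,135+150/5.88]],189))
f=np.radians(65);hh=h(f); print('exp handle top', np.array([550,0,0])+9*hh)
# block dowel-hole face in wrist image: holes & corners, plane n=hh, offset: fc + (36-13)hh
o,v=ray(w,[[256,79],[255,137],[256,109],[232,78],[278,77],[227,163],[285,164],[240,213],[272,213]])
# pixel ray ∩ vertical plane hh.x = c
c=np.array([550,0,0])@hh+23
for i in range(7):
    t=(c-o@hh)/(v[i]@hh); print(i,(o+t*v[i]))
print('handle end wrist',onz(w,[[240,213],[272,213]],189))
E
```

```text
steel [[395.7895  -2.9064  25.    ]] [[389.0438  -6.6349  25.    ]]
handle top scene [[556.8633   9.9045 189.    ]] side [[819.0284 -10.6084 189.    ]]
exp handle top [553.8036   8.1568   0.    ]
0 [559.3987  20.995   15.3184]
1 [558.5824  21.3757 113.8776]
2 [559.4299  20.9805  71.361 ]
3 [533.6664  32.9942  13.156 ]
4 [583.081    9.9518  10.9445]
5 [536.072   31.8724 147.1443]
6 [582.812   10.0772 148.2569]
handle end wrist [[540.2221  11.743  189.    ]
 [564.8727   0.3012 189.    ]]
```

```bash
python3 - <<'E'
from plan import *
s=bot.sense()
p0,r0=getc(); print(p0)
f=np.radians(65);hh=h(f);y=[np.sin(f),-np.cos(f),0];t=np.radians(17)
def tool(td): # td: tilt angle of z below horizontal along hh
    t=np.radians(td); return frame(y,np.cos(t)*hh-np.sin(t)*Z)
g=np.array([550,0,0])+13*hh+73*Z
zf=tool(17).as_matrix()[:,2]
pg=g-6*zf; pre=g-126*zf
print('grasp',pg,'pre',pre)
q=s['q']
way=[(p0,125),(np.array([570,40,300]),110),(np.array([540,-20,320]),90),(np.array([510,-90,310]),70),(np.array([495,-120,260]),50),(np.array([490,-125,190]),33),(pre,17),(pg,17)]
for p,td in way:
    r=tool(td); q,e=ik(p,r,q,P); a,b=to(p,r); print(td,p.round(0),a,b.round(1),'q',q.round(2),round(e,4))
print('from pre to grasp in pre frame', tool(17).inv().apply(pg-pre))
E
```

```text
[581.9269  68.5268 265.6241]
grasp [553.0691   6.5818  74.7542] pre [504.5709 -97.423  109.8388]
125 [582.  69. 266.] [0. 0. 0.] [-0. -0.  0.] q [ 0.21  0.49  0.17  1.66 -0.47  2.32] 0.0
110 [570  40 300] [-0.045   0.0012 -0.0104] [-0. 15.  0.] q [ 0.09  0.3   0.05  1.51 -0.3   2.13] 0.0
90 [540 -20 320] [-0.1114 -0.0006  0.0116] [-0. 35.  0.] q [-0.16  0.08 -0.12  1.37  0.    1.85] 0.0
70 [510 -90 310] [-0.168   0.0018  0.0635] [-0. 55.  0.] q [-0.48  0.02 -0.24  1.33  0.35  1.52] 0.0
50 [ 495 -120  260] [-0.1668  0.0009  0.1237] [-0. 75.  0.] q [-0.7   0.13 -0.33  1.32  0.67  1.23] 0.0
33 [ 490 -125  190] [-0.1321 -0.0015  0.1848] [-0. 92.  0.] q [-0.82  0.36 -0.38  1.35  0.89  0.94] 0.0
17 [505. -97. 110.] [-0.0606  0.      0.2326] [ -0. 108.   0.] q [-0.82  0.68 -0.35  1.42  1.09  0.63] 0.0
17 [553.   7.  75.] [0.0535 0.     0.1955] [ -0. 108.   0.] q [-0.59  0.64 -0.48  0.93  1.24  1.07] 0.0
from pre to grasp in pre frame [ -0.  -0. 120.]
```

```bash
python3 -m inch '[[-1,-0.0225,0,-0.006,0,7.5,0],[-1,-0.045,0.001,-0.0104,0,15,0],[-1,-0.078,0,-0.002,0,25,0],[-1,-0.111,0,0.0116,0,35,0],[-1,-0.14,0,0.037,0,45,0],[-1,-0.168,0,0.0635,0,55,0],[-1,-0.168,0,0.094,0,65,0],[-1,-0.167,0,0.124,0,75,0],[-1,-0.15,0,0.155,0,84,0],[-1,-0.132,0,0.185,0,92,0],[-1,-0.096,0,0.209,0,100,0],[-1,-0.0606,0,0.2326,0,108,0]]'
python3 -m inch '[[-1,0,0,0,0,0,0],[-1,0,0,0,0,0,0]]'
python3 - <<'E'
from k import *
upd([-0.0606,0,0.2326,0,108,0]); chk()
for n in ('scene','side','wrist'): grab(n,n+'6')
E
```

```text
time: 9.75
eef_pos: [503.8, -97.6, 108.5]
orientation: [3.14, -1.278, 1.133]
contact_force: [0.8, -0.3, -0.7]
width: 85.4
time: 10.0
eef_pos: [504.5, -97.7, 111.2]
orientation: [-3.141, -1.273, 1.133]
contact_force: [-0.0, -0.3, -0.1]
width: 85.7
t 10.0 q [-0.8166  0.6409 -0.3961  1.4126  1.0927  0.6344] F [-0.0088 -0.3125 -0.0826] M [-0.7665  0.3989 -0.0608] w 85.67543059719338
meas [504.5352 -97.6838 111.1559] dp world [-0.0322 -0.306   1.3084] drot world deg [-0.0643  0.0302 -0.0446]
```

View pics/wrist6.png

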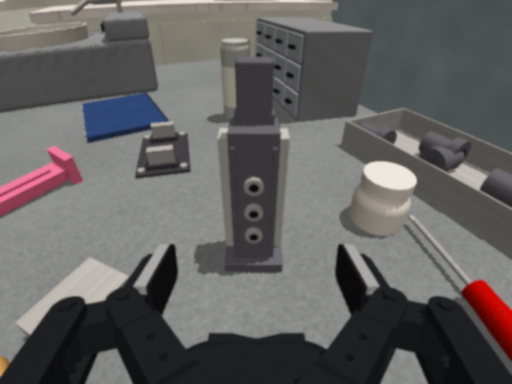

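View pics/side6.png

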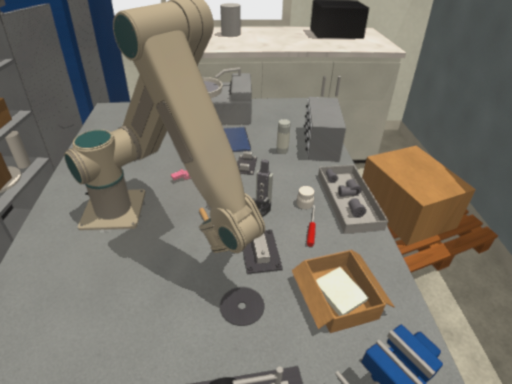

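```bash
python3 - <<'E'
from plan import *
w=load('wrist6')
f=np.radians(65);hh=h(f);yy=np.array([np.sin(f),-np.cos(f),0])
o,v=ray(w,[[254,186],[253.5,211.5],[253,236],[219,134],[288,134],[226,269],[282,269]])
for off in (-18,-13,-23):
  c=np.array([550,0,0])@hh+off
  X=[o+((c-o@hh)/(v[i]@hh))*v[i] for i in range(3)]
  print(off,[(x@yy-np.array([550,0,0])@yy).round(1) for x in X],[x[2].round(1) for x in X])
print('foot bottom edge on bench', onz(w,[[226,272],[282,272]],0), 'expected', np.array([550,0,0])-21*hh)
E
```

```text
-18 [np.float64(-0.5), np.float64(-0.9), np.float64(-1.3)] [np.float64(100.8), np.float64(74.8), np.float64(46.1)]
-13 [np.float64(-0.5), np.float64(-0.9), np.float64(-1.3)] [np.float64(97.2), np.float64(70.5), np.float64(41.0)]
-23 [np.float64(-0.5), np.float64(-0.8), np.float64(-1.2)] [np.float64(104.4), np.float64(79.1), np.float64(51.2)]
foot bottom edge on bench [[515.5762  -8.2485   0.    ]
 [565.4891 -31.1841  -0.    ]] expected [541.125  -19.0325   0.    ]
```

```bash
python3 -m inch '[[-1,0,-0.001,0.04,0,0,0],[-1,0,-0.001,0.08,0,0,0],[-1,0,-0.001,0.11,0,0,0],[-1,0,-0.001,0.12,0,0,0],[-1,0,-0.001,0.12,0,0,0],[1,0,-0.001,0.12,0,0,0],[1,0,-0.001,0.12,0,0,0],[1,0,-0.001,0.12,0,0,0],[1,0,-0.001,0.12,0,0,0],[1,0,-0.001,0.12,0,0,0]]' 110
python3 - <<'E'
from k import *
upd([0,-0.001,0.12,0,0,0]); chk()
for n in ('scene','wrist'): grab(n,n+'7')
f=load('scene7')['frame']
cv2.imwrite('pics/c8.png',np.hstack([cv2.resize(f[100:225,190:320],(400,385)),cv2.resize(load('wrist7')['frame'],(400,300))]) if 0 else np.hstack([cv2.resize(f[110:220,190:320],(400,338)),cv2.resize(load('wrist7')['frame'],(400,338))]))
E
```

```text
time: 11.4
eef_pos: [552.8, 5.9, 76.3]
orientation: [3.14, -1.277, 1.132]
contact_force: [-4.7, -3.3, 8.9]
width: 54.0
t 11.4 q [-0.598   0.6105 -0.5093  0.9316  1.2381  1.0664] F [-4.7302 -3.2644  8.946 ] M [0.2133 0.0303 0.4963] w 53.96310886473703
meas [552.8023   5.9234  76.3488] dp world [ 0.6583 -1.1334  1.5854] drot world deg [ 0.1414 -0.0951 -0.1872]
```

View pics/c8.png

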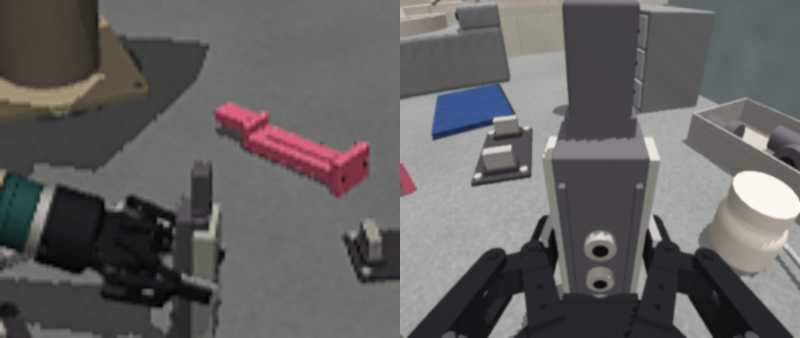

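```bash
python3 - <<'E'
from plan import *
s=load('scene0');a=load('side0');w=load('wrist0')
o1=onz(s,[[156.4-.5,221.4-.5],[185-.5,214.6-.5]],45);o2=onz(a,[[258.5-.5,233.7-.5],[262.6-.5,252.8-.5]],45)
for o in (o1,o2): print(o, o.mean(0), np.degrees(np.arctan2(*(o[0]-o[1])[1::-1])))
g=w['frame'][270:350,150:240]; cv2.imwrite('pics/c9.png',cv2.resize(g,None,fx=7,fy=7,interpolation=2))
p0,r0=getc(); print(p0)
E
```

```text
[[ 527.7879 -275.5536   45.    ]
 [ 524.1878 -193.3092   45.    ]] [ 525.9879 -234.4314   45.    ] -87.49353883022553
[[ 517.7517 -198.5871   45.    ]
 [ 522.9981 -280.349    45.    ]] [ 520.3749 -239.4681   45.    ] 93.67146884339684
[552.1439   7.0568  74.7634]
```

View pics/c9.png

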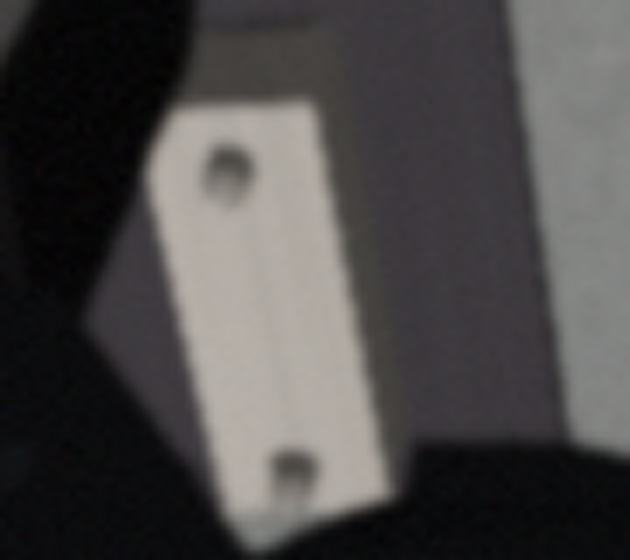

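```bash
python3 - <<'E'
from plan import *
w=load('wrist0')
print(onz(w,np.array([[195,284.3],[205.7,340.7],[175.2,285.4]])-.5*0,38)); X=onz(w,[[182.9,295],[192,338.1]],42); print(X,X.mean(0),np.degrees(np.arctan2(*(X[0]-X[1])[1::-1])))
E
```

```text
[[ 535.6808 -175.1684   38.    ]
 [ 543.8438 -283.7413   38.    ]
 [ 506.6915 -177.5833   38.    ]]
[[ 517.5966 -191.1757   42.    ]
 [ 523.7093 -274.3886   42.    ]] [ 520.6529 -232.7821   42.    ] 94.2013366397713
```

```bash
cat > fin.py <<'E'
from plan import *
f0=np.radians(65);h0=h(f0);y0=np.array([np.sin(f0),-np.cos(f0),0])
def tool2(fd,td):
    f=np.radians(fd);t=np.radians(td); return frame([np.sin(f),-np.cos(f),0],np.cos(t)*h(f)-np.sin(t)*Z)
TM=np.array([552.8,5.92,76.35]); 
pf0=np.array([550,0,0])+23*h0+72*Z-0.9*y0
loc=tool2(65,17).inv().apply(pf0-TM)   # part_face in tool
def target(bx,by,ang,dz): 
    r=tool2(ang,107); return np.array([bx,by,38+dz])-r.apply(loc), r
E
python3 - <<'E'
from fin import *
print('loc',loc); p0,r0=getc(); s=bot.sense(); q=s['q']
T,r1=target(520.7,-233,94.2,45); print('T',T)
up=p0+[0,0,130]
print('lift',r0.inv().apply([0,0,.13]))
rv=(r0.inv()*r1).as_rotvec(degrees=True);print('rv',rv)
q,e=ik(up,r0,q,P);print(q.round(2),e)
mid=[up,np.array([545,-40,230]),np.array([530,-110,230]),np.array([522,-180,215]),T+[0,0,30]]
for i,s in enumerate(np.linspace(0,1,12)):
    x=s*4;k=min(int(x),3);p=mid[k]+(x-k)*(mid[k+1]-mid[k])
    r=r0*R.from_rotvec(rv*s,degrees=True); q,e=ik(p,r,q,P)
    print(s.round(2),p.round(0),r0.inv().apply(p-up)/1000,(rv*s).round(1),q.round(2),round(e,4), 'jigx',(r.apply(tool2(65,17).inv().apply([0,0,-1]))).round(2))
E
```

```text
loc [ 0.65   -0.9358 17.0043]
T [ 521.3147 -228.5931   99.4513]
lift [ 0.1243 -0.     -0.038 ]
rv [ 15.1869 -87.8733 -28.5775]
[-0.6   0.41 -0.46  1.19  1.24  1.07] 2.462456905050203e-13
0.0 [552.   7. 205.] [0. 0. 0.] [ 0. -0. -0.] [-0.6   0.41 -0.46  1.19  1.24  1.07] 0.0 jigx [-0.  0. -1.]
0.09 [550. -10. 214.] [ 0.0039  0.0049 -0.0186] [ 1.4 -8.  -2.6] [-0.6   0.33 -0.43  1.19  1.1   1.12] 0.0 jigx [-0.02 -0.14 -0.99]
0.18 [547. -27. 223.] [ 0.0078  0.0097 -0.0371] [  2.8 -16.   -5.2] [-0.59  0.27 -0.39  1.2   0.96  1.14] 0.0 jigx [-0.04 -0.28 -0.96]
0.27 [544. -46. 230.] [ 0.0089  0.0149 -0.0571] [  4.1 -24.   -7.8] [-0.58  0.23 -0.36  1.21  0.83  1.16] 0.0 jigx [-0.05 -0.42 -0.91]
0.36 [538. -72. 230.] [ 0.0015  0.0207 -0.0814] [  5.5 -32.  -10.4] [-0.58  0.2  -0.33  1.22  0.69  1.15] 0.0 jigx [-0.06 -0.54 -0.84]
0.45 [533. -97. 230.] [-0.0059  0.0265 -0.1057] [  6.9 -39.9 -13. ] [-0.57  0.18 -0.3   1.22  0.56  1.14] 0.0 jigx [-0.06 -0.66 -0.75]
0.55 [ 529. -123.  227.] [-0.0158  0.0334 -0.1286] [  8.3 -47.9 -15.6] [-0.55  0.16 -0.29  1.2   0.42  1.13] 0.0 jigx [-0.05 -0.76 -0.65]
0.64 [ 526. -148.  222.] [-0.0281  0.0416 -0.1503] [  9.7 -55.9 -18.2] [-0.53  0.15 -0.28  1.17  0.29  1.12] 0.0 jigx [-0.04 -0.84 -0.54]
0.73 [ 523. -174.  216.] [-0.0404  0.0497 -0.1719] [ 11.  -63.9 -20.8] [-0.51  0.14 -0.29  1.13  0.15  1.11] 0.0 jigx [-0.02 -0.91 -0.41]
0.82 [ 522. -193.  192.] [-0.0693  0.0571 -0.182 ] [ 12.4 -71.9 -23.4] [-0.48  0.15 -0.33  1.04  0.01  1.1 ] 0.0 jigx [ 0.01 -0.96 -0.28]
0.91 [ 522. -211.  161.] [-0.1038  0.0644 -0.1884] [ 13.8 -79.9 -26. ] [-0.44  0.17 -0.38  0.92 -0.12  1.09] 0.0 jigx [ 0.04 -0.99 -0.14]
1.0 [ 521. -229.  129.] [-0.1383  0.0716 -0.1947] [ 15.2 -87.9 -28.6] [-0.41  0.2  -0.44  0.79 -0.26  1.07] 0.0 jigx [ 0.07 -1.   -0.  ]
```

```bash
python3 -m inch '[[1,0.01,0,-0.003,0,0,0],[1,0.03,0,-0.0092,0,0,0],[1,0.055,0,-0.0168,0,0,0],[1,0.08,0,-0.0245,0,0,0],[1,0.105,0,-0.032,0,0,0],[1,0.124,0,-0.038,0,0,0],[1,0.124,0,-0.038,0,0,0]]' 115
python3 - <<'E'
from k import *
upd([0.124,0,-0.038,0,0,0]); chk()
for n in ('scene','wrist'): grab(n,n+'8')
f=load('scene8')['frame']
cv2.imwrite('pics/c10.png',np.hstack([cv2.resize(f[80:190,190:320],(400,338)),cv2.resize(load('wrist8')['frame'],(400,338))]))
E
```

```text
time: 12.38
eef_pos: [552.0, 6.5, 204.6]
orientation: [3.135, -1.271, 1.142]
contact_force: [0.4, 0.1, -6.2]
width: 53.9
t 12.38 q [-0.5966  0.3933 -0.4671  1.1885  1.2321  1.0664] F [ 0.4404  0.1277 -6.2304] M [-1.9617  0.8924  0.0414] w 53.87658098293462
meas [552.0429   6.546  204.624 ] dp world [-0.0783 -0.4267  0.1687] drot world deg [-0.196  -0.0413  0.0524]
```

View pics/c10.png

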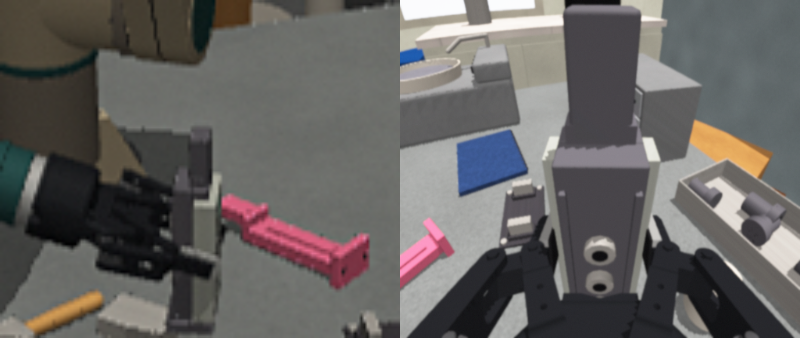

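```bash
python3 -m inch '[[1,0.002,0.002,-0.008,0.7,-4,-1.3],[1,0.004,0.005,-0.0186,1.4,-8,-2.6],[1,0.006,0.0075,-0.028,2.1,-12,-3.9],[1,0.008,0.01,-0.037,2.8,-16,-5.2],[1,0.009,0.015,-0.057,4.1,-24,-7.8],[1,0.0015,0.0207,-0.0814,5.5,-32,-10.4],[1,-0.006,0.0265,-0.1057,6.9,-40,-13],[1,-0.016,0.0334,-0.1286,8.3,-48,-15.6],[1,-0.028,0.0416,-0.15,9.7,-56,-18.2],[1,-0.04,0.05,-0.172,11,-64,-20.8],[1,-0.069,0.057,-0.182,12.4,-72,-23.4],[1,-0.09,0.0615,-0.186,13.1,-76,-24.7]]' 115
python3 - <<'E'
from fin import *
upd([-0.09,0.0615,-0.186,13.1,-76,-24.7]); chk()
T,r=target(520.7,-233,94.2,60)
p,r0=getc()
print(*to(T,r))
E
```

```text
time: 13.98
eef_pos: [519.9, -202.4, 169.6]
orientation: [3.097, 0.085, 1.582]
contact_force: [-0.9, -0.2, -6.9]
width: 53.7
t 13.97 q [-0.4605  0.1753 -0.3496  0.9679 -0.0556  1.0952] F [-0.9363 -0.2106 -6.8654] M [0.3071 0.1434 0.0483] w 53.679554856760994
meas [ 519.8554 -202.3832  169.5537] dp world [-1.7315  1.6925 -3.2077] drot world deg [0.159  0.2501 0.0783]
[-0.0193 -0.0034  0.0601] [  2.0644 -11.8716  -3.8947]
```

```bash
python3 -m inch '[[1,-0.008,-0.001,0.02,0.9,-5,-1.6],[1,-0.014,-0.0025,0.042,1.5,-9,-3],[1,-0.0193,-0.0034,0.06,2.06,-11.87,-3.9],[1,-0.0193,-0.0034,0.06,2.06,-11.87,-3.9],[1,-0.0193,-0.0034,0.06,2.06,-11.87,-3.9]]' 115
python3 - <<'E'
from k import *
upd([-0.0193,-0.0034,0.06,2.06,-11.87,-3.9]); chk()
for n in ('scene','side','wrist'): grab(n,n+'9')
f=load('scene9')['frame'];g=load('side9')['frame']
cv2.imwrite('pics/c11.png',np.hstack([cv2.resize(f[170:260,120:225],(420,360),interpolation=2),cv2.resize(g[190:280,230:290],(240,360),interpolation=2)]))
E
```

```text
time: 14.6
eef_pos: [520.9, -227.9, 113.8]
orientation: [-3.141, 0.294, 1.644]
contact_force: [0.7, 0.0, -6.0]
width: 54.2
t 14.6 q [-0.4054  0.2325 -0.4383  0.7623 -0.2602  1.0738] F [ 0.6849  0.0023 -6.0048] M [ 0.5604  0.0688 -0.0153] w 54.17362792092245
meas [ 520.8956 -227.905   113.7692] dp world [-0.4307  0.6727 -0.8233] drot world deg [ 0.1697  0.0634 -0.001 ]
```

View pics/c11.png

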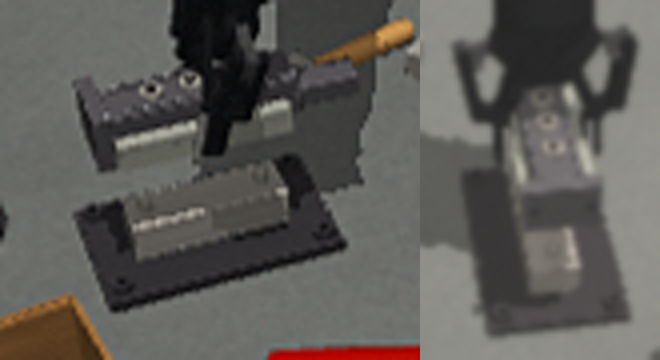

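View pics/wrist9.png

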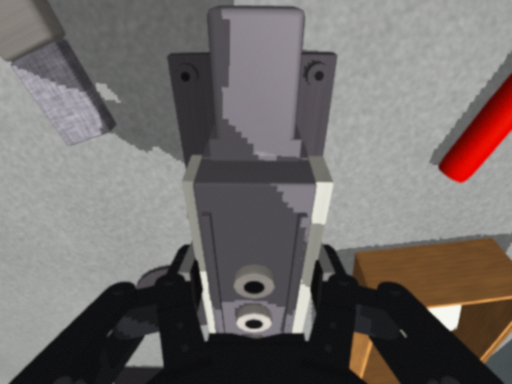

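```bash
python3 - <<'E'
from fin import *
w=load('wrist9'); s=load('scene9'); a=load('side9')
c=onz(w,[[168,53.5],[336,52.5]],10); sc=onz(w,[[187,75],[317,72.5]],10); d=c[1]-c[0]
ang=np.degrees(np.arctan2(d[1],d[0]))+90; e=h(np.radians(ang)); print('corners',c,np.linalg.norm(d),'ang',ang,'centre',c.mean(0)-85*e)
print('screws',sc,sc.mean(0))
m=bot.sense(); r=R.from_euler('xyz',m['orientation']); pf=m['eef_pos']+r.apply(loc); print('pf est',pf)
zb=pf[2]+36+5; b=onz(w,[[254.5,287],[254,322]],zb); print('bush',b,np.degrees(np.arctan2(*(b[0]-b[1])[1::-1])))
hw=onz(w,[[208,14],[304,14],[211,158],[302,158]],pf[2]+36-14); print('handle',hw, (hw[0]+hw[1])/2,(hw[2]+hw[3])/2)
print('bush scene',onz(s,[[120+151/4,170+90/4],[120+190/4,170+79/4]],zb)); print('bush side',onz(a,[[230+542/4,190+95/4],[230+546/4,190+121/4],[230+551/4,190+147/4]],zb))
E
```

```text
corners [[ 459.7449 -151.5382   10.    ]
 [ 566.3825 -143.2069   10.    ]] 106.96255043287752 ang 94.4672873444571 centre [ 519.6843 -232.1143   10.    ]
screws [[ 471.1826 -164.2953   10.    ]
 [ 556.5823 -156.4904   10.    ]] [ 513.8824 -160.3928   10.    ]
pf est [ 521.5345 -233.2981   99.0638]
bush [[ 519.2751 -204.8466  140.0638]
 [ 520.8182 -229.9095  140.0638]] 93.52330076955548
handle [[ 501.4965 -120.3915  121.0638]
 [ 525.6552 -118.6159  121.0638]
 [ 501.7141 -162.2131  121.0638]
 [ 531.8852 -160.0047  121.0638]] [ 513.5759 -119.5037  121.0638] [ 516.7997 -161.1089  121.0638]
bush scene [[ 529.3475 -259.5008  140.0638]
 [ 525.4173 -232.2947  140.0638]]
bush side [[ 843.3269 -231.5247  140.0638]
 [ 836.9604 -260.1579  140.0638]
 [ 831.6218 -287.6981  140.0638]]
```

```bash
python3 - <<'E'
from k import *
p,r=getc(); print(r.inv().apply([-.0015,-.0008,-.042]), r.inv().apply([0,0,-.01]))
E
```

```text
[ 0.0116 -0.0016  0.0404] [ 0.0029 -0.      0.0096]
```

```bash
python3 -m inch '[[1,0.003,-0.0016,0.01,0,0,0],[1,0.006,-0.0016,0.02,0,0,0],[1,0.009,-0.0016,0.03,0,0,0],[1,0.0116,-0.0016,0.0404,0,0,0],[1,0.0116,-0.0016,0.0404,0,0,0],[1,0.0116,-0.0016,0.0404,0,0,0]]' 115
python3 - <<'E'
from fin import *
upd([0.0116,-0.0016,0.0404,0,0,0]); chk()
m=bot.sense(); r=R.from_euler('xyz',m['orientation']); pf=m['eef_pos']+r.apply(loc); print('pf est',pf)
for n in ('scene','side','wrist'): grab(n,n+'a')
f=load('scenea')['frame'];g=load('sidea')['frame']
cv2.imwrite('pics/c12.png',np.hstack([cv2.resize(f[185:255,130:220],(540,420),interpolation=2),cv2.resize(g[205:275,235:278],(258,420),interpolation=2)]))
E
```

```text
time: 15.5
eef_pos: [520.0, -229.5, 72.6]
orientation: [3.141, 0.297, 1.644]
contact_force: [-0.3, 0.0, -6.3]
width: 54.1
t 15.5 q [-0.4077  0.2832 -0.4783  0.6685 -0.2622  1.0711] F [-0.3174  0.041  -6.2934] M [0.6215 0.0731 0.0693] w 54.118062645922684
meas [ 519.9828 -229.4752   72.59  ] dp world [ 0.197  -0.0645  0.0239] drot world deg [-0.0073 -0.0092  0.0013]
pf est [ 519.3723 -233.8838   56.139 ]
```

View pics/c12.png

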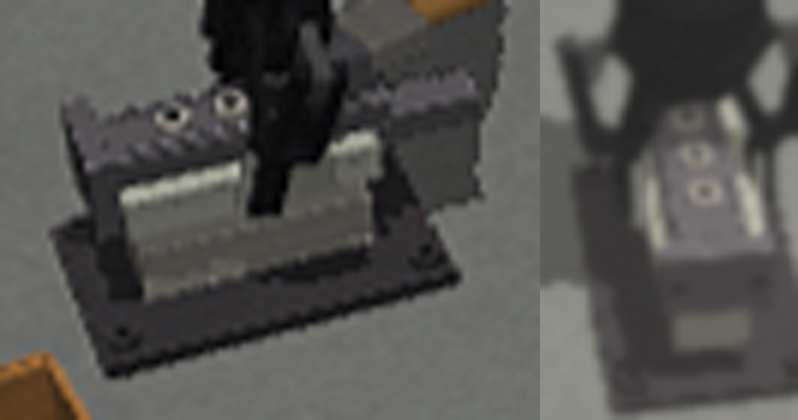

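View pics/wrista.png

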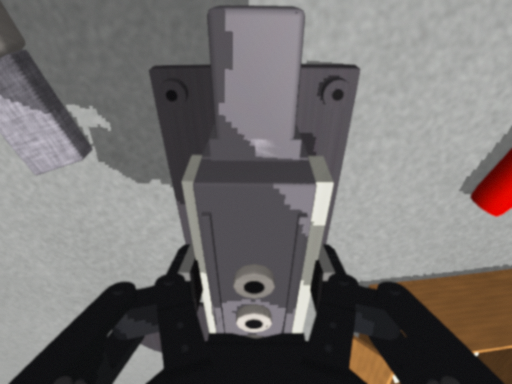

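```bash
python3 -m inch '[[1,0.0009,0,0.0029,0,0,0],[1,0.0017,0,0.0058,0,0,0],[1,0.0023,0,0.0077,0,0,0],[1,0.0029,0,0.0096,0,0,0],[1,0.0029,0,0.0096,0,0,0]]' 115
python3 - <<'E'
from fin import *
upd([0.0029,0,0.0096,0,0,0]); chk()
m=bot.sense(); r=R.from_euler('xyz',m['orientation']); pf=m['eef_pos']+r.apply(loc); print('pf est',pf)
E
```

```text
time: 16.27
eef_pos: [519.6, -229.4, 62.3]
orientation: [-3.141, 0.296, 1.644]
contact_force: [0.6, 0.5, -5.8]
width: 53.9
t 16.27 q [-0.4078  0.2971 -0.4869  0.6468 -0.2621  1.071 ] F [ 0.5537  0.4977 -5.7601] M [ 0.6649  0.0858 -0.0567] w 53.89348304553712
meas [ 519.5899 -229.3506   62.2543] dp world [-0.1989  0.0932 -0.2834] drot world deg [0.0128 0.0291 0.0023]
pf est [ 518.9685 -233.7535   45.8021]
```

```bash
python3 -m inch '[[1,0.0006,0,0.0019,0,0,0],[1,0.0012,0,0.0039,0,0,0],[1,0.0012,0,0.0039,0,0,0]]' 115
python3 - <<'E'
from fin import *
upd([0.0012,0,0.0039,0,0,0]); chk()
m=bot.sense(); r=R.from_euler('xyz',m['orientation']); pf=m['eef_pos']+r.apply(loc); print('pf est',pf)
E
```

```text
time: 16.65
eef_pos: [519.5, -229.3, 58.2]
orientation: [-3.141, 0.296, 1.644]
contact_force: [-0.2, -0.1, -6.7]
width: 54.0
t 16.65 q [-0.4078  0.3027 -0.4901  0.6379 -0.2621  1.071 ] F [-0.1895 -0.1393 -6.7009] M [ 0.6575  0.0632 -0.0697] w 53.983297301435215
meas [ 519.5472 -229.3285   58.1904] dp world [-0.2413  0.1079 -0.2669] drot world deg [0.0128 0.0294 0.0008]
pf est [ 518.9255 -233.7313   41.7382]
```

```bash
python3 -m inch '[[1,0.0003,0,0.001,0,0,0],[1,0.0006,0,0.0019,0,0,0],[1,0.0008,0,0.0027,0,0,0],[1,0.0008,0,0.0027,0,0,0]]' 115
python3 - <<'E'
from fin import *
upd([0.0008,0,0.0027,0,0,0]); chk()
m=bot.sense(); r=R.from_euler('xyz',m['orientation']); pf=m['eef_pos']+r.apply(loc); print('pf est',pf)
grab('scene','sceneb');grab('side','sideb')
f=load('sceneb')['frame'];g=load('sideb')['frame']
cv2.imwrite('pics/c13.png',np.hstack([cv2.resize(f[185:255,130:220],(540,420),interpolation=2),cv2.resize(g[205:275,235:278],(258,420),interpolation=2)]))
E
```

```text
time: 17.15
eef_pos: [519.7, -229.4, 55.5]
orientation: [-3.141, 0.297, 1.644]
contact_force: [-0.6, 0.1, -5.8]
width: 53.9
t 17.15 q [-0.4079  0.3066 -0.492   0.6318 -0.2621  1.071 ] F [-0.5694  0.1363 -5.8291] M [0.6926 0.0654 0.0487] w 53.90559366065283
meas [ 519.6894 -229.4397   55.532 ] dp world [-0.101   0.0209 -0.1093] drot world deg [ 0.0039  0.012  -0.003 ]
pf est [ 519.0725 -233.845    39.0804]
```

View pics/c13.png

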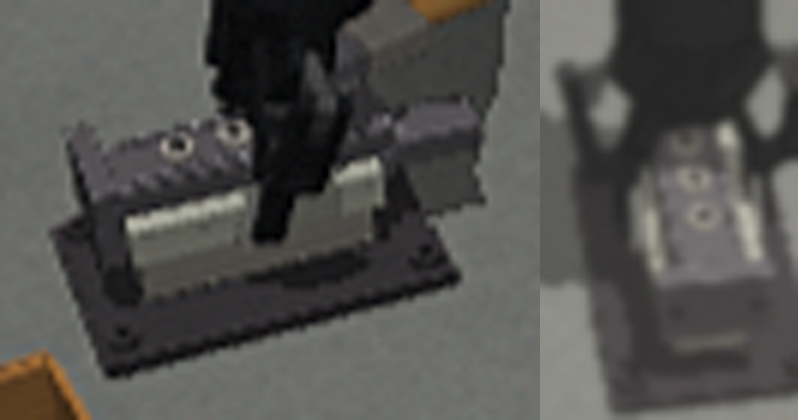

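Pins are going in without force, and it is nearly down. I'll step to contact.

```bash
python3 -m inch '[[1,0.0003,0,0.001,0,0,0],[1,0.0006,0,0.0019,0,0,0],[1,0.0006,0,0.0019,0,0,0]]' 115
python3 - <<'E'
from fin import *
upd([0.0006,0,0.0019,0,0,0]); chk()
m=bot.sense(); r=R.from_euler('xyz',m['orientation']); pf=m['eef_pos']+r.apply(loc); print('pf est',pf)
E
```

```text
time: 17.62
eef_pos: [520.0, -229.6, 55.1]
orientation: [3.141, 0.298, 1.644]
contact_force: [-2.9, 3.9, 5.5]
width: 54.3
t 17.62 q [-0.4075  0.3075 -0.4923  0.6297 -0.263   1.071 ] F [-2.9244  3.8717  5.4598] M [ 0.7792  0.817  -0.2218] w 54.29499763620352
meas [ 520.0198 -229.6021   55.0599] dp world [ 0.2306 -0.1598  1.411 ] drot world deg [-0.0639 -0.0151  0.0099]
pf est [ 519.4117 -234.027    38.6132]
```

```bash
python3 -m inch '[[0.1,0,0,0,0,0,0],[-1,0,0,0,0,0,0],[-1,0,0,0,0,0,0],[-1,0,0,0,0,0,0],[-1,0,0,-0.01,0,0,0],[-1,0,0,-0.03,0,0,0],[-1,0,0,-0.06,0,0,0],[-1,0,0,-0.11,0,0,0],[-1,0,0,-0.11,0,0,0]]'
python3 - <<'E'
from fin import *
upd([0,0,-0.11,0,0,0]); chk()
for n in ('scene','side','wrist'): grab(n,n+'c')
f=load('scenec')['frame'];g=load('sidec')['frame']
cv2.imwrite('pics/c14.png',np.hstack([cv2.resize(f[185:255,130:220],(540,420),interpolation=2),cv2.resize(g[205:275,235:278],(258,420),interpolation=2)]))
E
```

```text
time: 18.75
eef_pos: [521.0, -197.9, 164.2]
orientation: [3.132, 0.301, 1.643]
contact_force: [1.3, 0.5, 0.1]
width: 85.7
t 18.75 q [-0.3515  0.1605 -0.4067  0.8678 -0.2697  1.1275] F [1.3321 0.5158 0.0675] M [ 0.244   0.0137 -0.0298] w 85.66347717633997
meas [ 520.9636 -197.911   164.201 ] dp world [ 3.5392 -0.54    5.3577] drot world deg [-0.2106 -0.5287  0.0713]
```

View pics/c14.png

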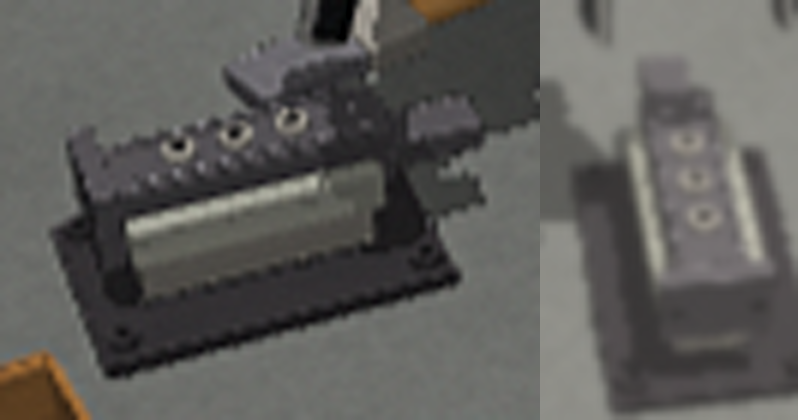

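View pics/wristc.png

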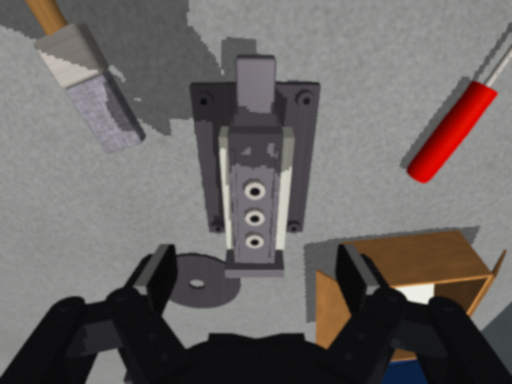

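View pics/scenec.png

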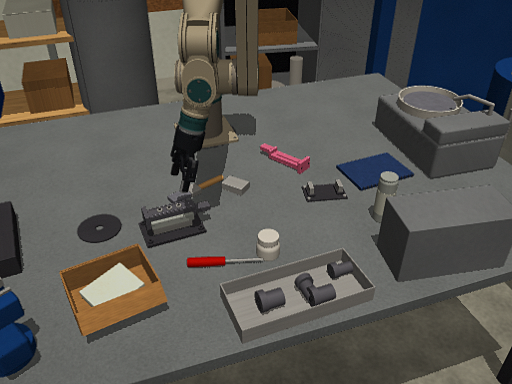

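```bash
python3 - <<'E'
from fin import *
w=load('wristc');s=load('scenec');a=load('sidec')
pw=[[255,191],[254.5,218],[254.5,241.5]]
ps=[[130+x/6,185+y/6] for x,y in ((291,120),(235,134),(177,147))]
pa=[[235+(x-540)/6,205+y/6] for x,y in ((687,139),(695,177),(704,216))]
for i in range(3):
    A=np.zeros((3,3));b=np.zeros(3)
    for d,px in ((w,pw[i]),(s,ps[i]),(a,pa[i])):
        o,v=ray(d,[px]);v=v[0]/np.linalg.norm(v[0]);M=np.eye(3)-np.outer(v,v);A+=M;b+=M@o
    print(np.linalg.solve(A,b),'exp z 79', 'wrist@79',onz(w,[pw[i]],79))
# subplate corners in wrist
c=onz(w,[[190,84],[320,83.5]],10);d=c[1]-c[0];e=h(np.arctan2(d[1],d[0])+np.pi/2);print('base centre',c.mean(0)-85*e,np.linalg.norm(d))
chk()
E
```

```text
[ 519.2913 -207.5475   77.1482] exp z 79 wrist@79 [[ 517.6368 -206.7363   79.    ]]
[ 520.8624 -234.6338   76.7686] exp z 79 wrist@79 [[ 519.1599 -233.4066   79.    ]]
[ 522.6516 -261.9546   76.9154] exp z 79 wrist@79 [[ 521.0601 -260.1744   79.    ]]
base centre [ 519.7815 -232.2806   10.    ] 107.53122596931203
t 18.9 q [-0.3529  0.1652 -0.4131  0.8671 -0.2694  1.1273] F [-0.2526 -0.0953  0.4796] M [ 0.2318 -0.0377 -0.0045] w 85.62916547730667
meas [ 517.0225 -197.1682  158.6096] dp world [-0.4019  0.2028 -0.2337] drot world deg [0.0108 0.0275 0.0076]
```

```bash
python3 - <<'E'
from plant import bot
print(bot.sign_off()); print(bot.sense()['time'])
E
```

```text
the job is handed in; nothing more can be done
None
the job is handed in; nothing more can be done
```

The jig and block are upside down on the drilling base, both released, and the job was handed in at about 19 s. The hand-in reported no verdict.

**What I did:**
- I gripped the jig by its handle at 110 N with the tool tilted 55°, lifted it off the rest, and turned it a quarter turn.
- I stood it on its foot at about (550, 0) and let go; it stayed upright.
- I took it again by the block's flanks at 110–115 N and turned it the rest of the way over.
- I lowered it onto the pins. There was no side force until it met the seat, with the block face estimated 0.6 mm above the seat. Then I opened the gripper and backed off 110 mm along the tool.

**What the last checks showed:**
- **Level and height:** the three bush heads were at 77.1, 76.8 and 76.9 mm, so the jig is level. The expected height was 79 mm; the 2 mm difference is about the calibration error and my pixel picking.
- **Position:** the middle bush was at (520.9, -234.6), or (519.2, -233.4) from the wrist camera alone. I measured the base centre at about (519.8, -232.3), and at (520.7, -232.8) from the pins in an earlier view. These disagree by 1–2.5 mm, though the pins went in without force.
- **Bystanders:** by eye in the last scene picture, none appear to have moved. I did not measure them.
- **Robot:** at hand-in its measured force was near zero, and it was clear of everything.

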